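# Flip the L-key and tighten the jig's clamp screw

### The job

The big clamp screw of the note-squaring jig is only finger-tight. Take the L-shaped square key out of its stand, flip it so that its short arm goes down into the screw's square socket, fully home, and use the long arm as a lever to turn the screw clockwise until it stops dead; nip it up there for a moment with a firm push of about 8 N near the end of the long arm, never over 10 N so as not to force the screw. Leave the key seated in the screw, let go, and leave the other things on the desk where they are.

Things in the scene. Friction and masses are not known exactly. Their poses are not given: they have to be found in the camera images.
- key: L-shaped steel key bent from 16 x 16 mm square bar, about 0.4 kg, at the start standing in the stand with its long arm down and its short arm level at the top. Origin at the centre of the long arm's end face; +z runs up the long arm to the elbow (axes cross 152 mm up; total 160 mm), +x points along the short arm (48 mm from the long arm's axis to its end face). y is square to the L's plane: pinch the flat sides along y, 16 mm apart.
- key_grip (a point): point on the long arm's axis, 45 mm from the elbow; axes as key. At the start about 114 mm above the desk.
- key_elbow (a point): where the axes of the two arms cross; axes as key
- short_tip (a point): centre of the short arm's end face, which goes into the screw; axes as key
- long_tip (a point): centre of the long arm's end face; axes as key
- stand: black key stand, block 56 x 56 x 45 mm on a 78 mm square steel foot, fixed to the desk; origin under its centre. The key's long arm stands 38 mm deep in a loose 18 mm square hole, its end 7 mm above the desk.
- jig: note-squaring jig fixed to the desk: aluminium base plate 185 x 190 x 10 mm, grey clamp foot to 32 mm high with the screw on it, and beyond it (+x) a grey fence 10 x 150 mm, top 44 mm high, 47 mm from the screw. Origin on the desk under the screw's axis; x away from the robot.
- socket (a point): middle of the mouth of the square socket in the screw's head, 58 mm above the desk; the round dark head is 43 mm across. Socket 17 mm square with a 1 mm chamfer, 24 mm deep. Its axes turn with the screw: x and y are square to the socket's sides, so the key fits at any of four yaws. With the short arm home, the long arm's axis lies 82 mm above the desk.
- socket_floor (a point): centre of the socket's floor, 24 mm below its mouth, on the screw's axis; axes as socket
- screw (a joint): angle of the clamp screw in rad, growing clockwise seen from above; starts between 0.1 and 0.5 and stops dead at 1.0. Stiff all the way: about 0.4 N m, and it stays where it is left. The key has about 0.06 rad of play either way in the socket, and when let go there its long arm droops by up to 10 mm at the end.
- collar (a joint): wind-up in rad of the stiff steel collar under the screw's head, which carries the screw and yields to the torque on it: 40 N m per rad, 0 when unloaded, growing clockwise. Turning the screw (0.4 N m) winds it 0.01; 8 N at 125 mm from the screw's axis winds it 0.025. It springs back when let go.
- notes: bundle of notes, 73 x 160 x 18 mm, lying loose on the jig's plate beyond the fence; leave alone. Origin under its centre.
- coin_roll: paper roll of coins standing on end, 25 mm across, 60 mm high; leave alone. Origin under its centre.
- key_ring: flat bunch of door keys, 110 x 121 x 8 mm; leave alone. Origin under its centre.
- pen: black and white marker lying down, 17 x 135 x 16 mm; leave alone. Origin under its centre.
- cell: small battery lying down, 15 x 50 x 15 mm; leave alone. Origin under its centre.

How it is judged:
By the outcome, as a careful person would: the job done as asked, in the order asked, and still so for the second after the job is handed in, with the robot touching nothing.
It also fails if it takes over 72 s, if anything falls off the work surface, if the arm or the gripper's body presses on something with over 40 N, if the wrist force passes 120 N, or if a joint passes its speed limit or range.

### The arm

A 7-joint arm with a two-finger parallel gripper is mounted at the origin on a cart in front of the work surface, level with it; the furniture and walls round the work are solid. World frame = base frame: x ahead of the robot, y to its left, z up, the work surface at z = 0. Lengths are in m, angles in rad, forces in N, time in s.
With the tool pointing down it reaches from about 0.35 to 0.9 m from the base axis. Payload 7.2 kg.
Tool frame: the origin (TCP) lies at the very end of the fingers, on their centre line; the grasp point (between the pads) lies 19 mm behind it (r.grip_depth is the z of the grasp point in the tool frame, in m); z points along the fingers, y is the line along which they close (so a half turn about z gives the same grasp; the last joint's range is limited). The gripper opens to 88 mm and grips with 3 to 60 N. Pads are 20 mm wide; open, the fingers measure 115 mm over their backs; the gripper's body (75 mm by 178 mm) begins 61 mm behind the grasp point.
Start: joints at [-1.248, 0.411, -0.013, 1.596, 0.006, 1.134, -0.082], TCP at [0.238, 0.578, 0.223] pointing down, gripper open.
Joint ranges: [-2.95, 2.95], [-0.29, 1.99], [-1.47, 1.44], [0.14, 2.54], [-1.03, 4.17], [0.13, 1.85], [-2.86, 2.86]. Speed limits (rad/s): [2.39, 2.39, 3.01, 3.01, 3.14, 3.14, 3.14].

### API

Orientations are given as [roll, pitch, yaw] about the fixed x, y, z axes, in that order (R = Rz(yaw) Ry(pitch) Rx(roll)).
In Python, from plant import monitor, imaging, ticket, r gives the robot as it stands. The module is installed in compiled form; this text tells all that it offers.
- The arm moves only by the shell command python3 -m pendant 'ROWS'. ROWS is JSON, one flat list of numbers, 5 for each row, row after row: the shift along the tool's x, y, z in mm, then the turn about the tool's z in degrees, then the finger opening in mm, from 0 to 87.8. A call has 1 to 20 rows; each row shifts and turns the commanded pose from where the row before left it, along the tool's axes as they then stand; what a row does not reach is not made up. A row lasts 1/10 s, in which the tool goes at most 50 mm and 8.59 degrees, less where a joint would pass 70% of its speed; a pose out of reach is approached as far as the arm can. A call with a gripper value outside its range is refused whole. The fingers move at their own pace and stop on an object; the grip force is fixed at half the most. Time passes only in rows, so rows that do not move let the fingers close. It gives the time, the measured TCP pose, the force, the opening and the grip force at its end, in the units of the state.
- monitor.observe(): the state, without advancing time (a new reading comes with each control period).
- imaging.capture(name): name is "side" or "top"; returns a dict with "img" (420x560x3 uint8, blue, green, red), "K" (3x3 intrinsics, pixels), "extrinsics" (4x4, takes a point from world to camera coordinates). Camera axes: x right, y up, looking along -z (the intrinsics and any distortion apply to the point x, -y, -z); pixel columns grow to the right and rows downward; lengths in m; the calibration is good to about 2 mm. A picture is of the moment at which its call begins. There is no depth.
- ticket.finish_job(): hands the job in; it is judged then, once.
The state is a dict: "clock": time; "qpos": joint angles; "qd": joint speeds; "tau": joint torques, N m; "position": TCP position; "tcp_rot": TCP orientation; "wrist_force": force on the tool from outside, world axes, zero at the start; "ft_torque": the same for the moment, N m; "width": finger opening in m; "grasp_force": force on a finger pad.
Only numpy, scipy, OpenCV 4.12 (cv2) and the standard library are available. Lean on these libraries where they do the work, as an engineer would, in place of code of your own. Each camera call takes 0.05 s, during which the arm holds its last target. There are 200 camera calls.

## Working session

There is one attempt and no reset: what is moved stays moved. The work goes in short steps, Python scripts to look and compute and a shell command to move; the robot and the scene stay as the last step left them, time stands still between calls to the robot, and variables do not carry over. Pictures are saved under pics/ and viewed, at most 10 in all, crops included, and the job is handed in when it is done.

```bash
mkdir -p pics; python3 - <<'E'
from plant import monitor, imaging, ticket, r
import cv2,numpy as np,pickle
d={}
for n in("side","top"):
    c=imaging.capture(n);d[n]=c;cv2.imwrite(f"pics/{n}0.png",c["img"]);print(n,{k:(np.round(v,4).tolist() if k!="img" else 0) for k,v in c.items()})
pickle.dump(d,open("c0.pkl","wb"))
print(monitor.observe(),r.grip_depth)
E
```

```text
side {'img': 0, 'K': [[535.6595, 0.0, 279.2976], [0.0, 535.6595, 207.1258], [0.0, 0.0, 1.0]], 'extrinsics': [[0.8508, -0.525, 0.0203, -0.4799], [0.2813, 0.4878, 0.8264, -0.1953], [-0.4438, -0.6974, 0.5627, -1.0193], [0.0, 0.0, 0.0, 1.0]]}
top {'img': 0, 'K': [[532.3735, 0.0, 276.6645], [0.0, 532.3735, 215.3584], [0.0, 0.0, 1.0]], 'extrinsics': [[-0.1304, -0.9915, 0.0003, -0.0438], [0.9709, -0.1277, 0.2027, -0.5399], [-0.201, 0.0267, 0.9792, -1.2045], [0.0, 0.0, 0.0, 1.0]]}
{'clock': 0.1, 'qpos': array([-1.24819159,  0.41182679, -0.01270912,  1.59695513,  0.00563619,
        1.13432066, -0.08218818]), 'qd': array([-0.00212236, -0.00235629, -0.00102402, -0.00280995, -0.00016247,
        0.00038683,  0.00011572]), 'tau': array([ 1.71225256e-03, -5.89096069e+01,  6.43289499e-01, -2.91710329e+01,
       -5.37765550e-02,  1.44030206e-02,  2.05494467e-05]), 'position': array([0.23795532, 0.57742866, 0.22189106]), 'tcp_rot': array([-3.14012480e+00,  1.38082120e-04,  2.75083668e+00]), 'wrist_force': array([-0.59009874, -0.12723663, -1.10216235]), 'ft_torque': array([-0.00265495,  0.00219495,  0.00225212]), 'grasp_force': 0.0, 'width': 0.08783271058441322} -0.0187
```

View pics/side0.png

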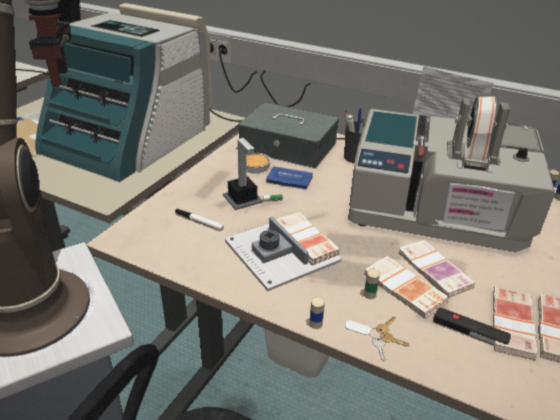

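View pics/top0.png

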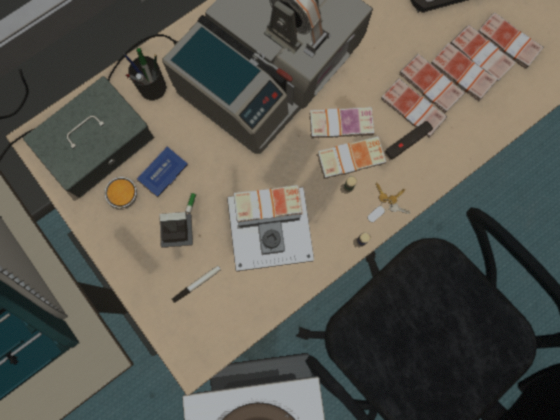

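The side view shows the key standing at about (243,165) in its stand, with the screw at about (269,238). The top view shows the stand at (176,228) and the screw at (271,240). I'll zoom in on both.

```bash
cat > h.py <<'E'
import numpy as np,cv2,pickle
from scipy.optimize import least_squares
def proj(c,P):
    q=c["extrinsics"][:3,:3]@np.asarray(P,float)+c["extrinsics"][:3,3]; q=q*[1,-1,-1]
    p=c["K"]@q; return p[:2]/p[2]
def plane(c,uv,z):
    R=c["extrinsics"][:3,:3];t=c["extrinsics"][:3,3]
    d=R.T@(np.linalg.inv(c["K"])@[uv[0],uv[1],1]*[1,-1,-1]); o=-R.T@t
    return o+d*(z-o[2])/d[2]
def tri(cs,uvs):
    A=[];b=[]
    for c,uv in zip(cs,uvs):
        o=plane(c,uv,0);d=plane(c,uv,.1)-o;d/=np.linalg.norm(d);M=np.eye(3)-np.outer(d,d);A.append(M);b.append(M@o)
    return np.linalg.lstsq(np.vstack(A),np.hstack(b),rcond=None)[0]
def crop(c,x,y,w,h,s): return cv2.resize(c["img"][y:y+h,x:x+w],None,fx=s,fy=s,interpolation=cv2.INTER_CUBIC)
E
python3 - <<'E'
from h import *
d=pickle.load(open("c0.pkl","rb"));s,t=d["side"],d["top"]
a=crop(s,220,130,66,50*3//2,6);b=crop(t,150,195,66,75,6)
e=crop(s,222,205,132,50*3//2//1,3)
f=crop(t,220,180,100,100,1)
m=np.hstack([a,b])
cv2.imwrite("pics/a.png",m)
j=np.hstack([crop(s,222,205,100,100,4)[:, :400],crop(t,225,180,100,100,4)])
cv2.imwrite("pics/b.png",j)
print(plane(t,(271,240),.058),plane(s,(269,235),.058),plane(t,(176,219),.16))
E
```

```text
[ 0.47238428 -0.09292183  0.058     ] [ 0.47861365 -0.09464936  0.058     ] [0.52848752 0.10591979 0.16      ]
```

View pics/a.png

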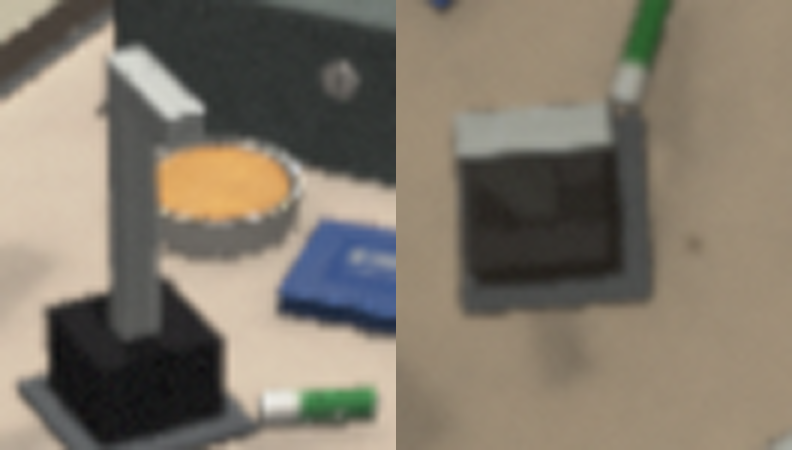

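View pics/b.png

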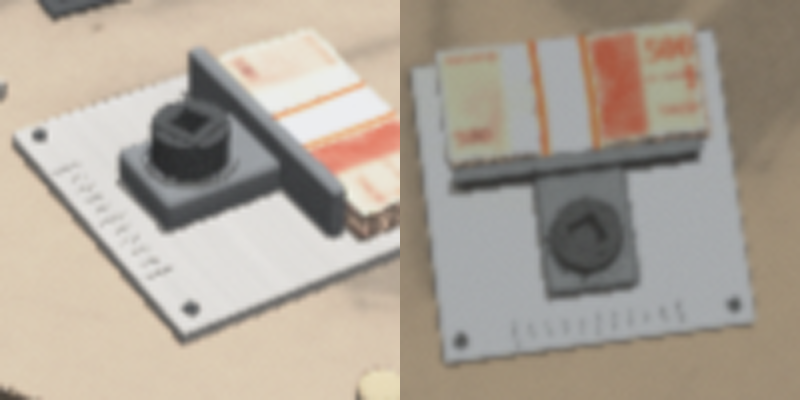

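The crops show the key's short arm pointing to world −Y (right in the top view). Its bright top face is at top px (160–185, 213–221) and side px (238–254, 138–150). The screw socket is a dark diamond at side px (269,235). Next I'll measure the key face, the screw head and the socket.

```bash
python3 - <<'E'
from h import *
d=pickle.load(open("c0.pkl","rb"));s,t=d["side"],d["top"]
def mask(c,box,lo,hi):
    x,y,w,h=box;S=8
    g=cv2.cvtColor(crop(c,x,y,w,h,S),cv2.COLOR_BGR2GRAY)
    m=((g>=lo)&(g<hi)).astype(np.uint8)
    cs,_=cv2.findContours(m,0,1);k=max(cs,key=cv2.contourArea)
    return (k[:,0,:]+.5)/S+[x,y]-.5
# key top face: top view bright / side view bright
for n,c,box,lo in(("top",t,(152,205,40,22),140),("side",s,(236,134,20,18),165)):
    k=mask(c,box,lo,256);W=np.array([plane(c,p,.167)[:2] for p in k])*1000
    rc=cv2.minAreaRect(W.astype(np.float32));print(n,"key face",np.round(cv2.boxPoints(rc),1).tolist(),np.round(rc[0],1),np.round(rc[1],1),round(rc[2],1))
# stand
# screw head: dark
g=cv2.cvtColor(t["img"],cv2.COLOR_BGR2GRAY);print(g[232:250,260:284])
g=cv2.cvtColor(s["img"],cv2.COLOR_BGR2GRAY);print(g[226:252,256:284])
E
```

```text
top key face [[511.0, 87.9000015258789], [559.2000122070312, 83.80000305175781], [565.0999755859375, 154.1999969482422], [516.9000244140625, 158.1999969482422]] [538. 121.] [70.6 48.4] 85.2
side key face [[507.20001220703125, 83.5999984741211], [542.0999755859375, 82.0], [545.7999877929688, 164.3000030517578], [511.0, 165.89999389648438]] [526.5 124. ] [82.5 34.9] 87.4
[[108 115 117 114 101  90  80  78  78  79  79  75  73  75  77  74  76  78
   89 104 112 110 122 155]
 [106 116 115 109  93  81  77  75  77  77  74  67  61  65  75  78  79  79
   80  95 108 112 124 155]
 [106 113 112 102  85  79  78  77  75  72  64  55  50  55  68  77  79  80
   80  87 106 111 121 152]
 [106 111 106  88  76  76  76  72  66  59  54  55  53  52  61  72  76  79
   78  84 102 109 117 151]
 [102 108  96  79  74  77  71  60  56  57  64  69  64  57  55  65  74  77
   78  81  93 105 116 146]
 [103 104  87  72  75  76  72  60  64  71  78  76  75  65  56  56  71  78
   80  81  88 105 111 134]
 [102 100  84  73  72  76  73  69  73  79  79  78  79  73  60  54  64  77
   81  78  86 104 108 122]
 [100  86  78  73  73
[... 3433 characters left out ...]
149 145 118 100  78  52  45  45  46  45  47  49  47  48  49  50  53  50
   51  49  49  60  94 128 131 140 156 158]
 [134 142 125 108 101  83  55  46  46  46  48  49  48  52  51  51  52  50
   52  53  62  90 118 126 124 145 156 155]
 [111 134 137 116 112 112  90  58  53  52  50  50  48  50  48  51  50  53
   61  76  87 113 123 125 139 151 150 145]
 [ 87 114 133 134 123 117 112  86  81  77  58  52  53  54  53  55  64  72
   83 103 106 122 120 136 145 141 134 125]
 [ 71  88 118 137 145 133 119 111 109 100  82  76  78  79  78  80  89  95
  104 115 117 129 129 133 128 115 105  95]
 [ 66  72  93 119 141 148 143 132 130 124 116 113 113 112 113 112 113 116
  122 126 126 126 117 107  98  86  81  80]]
```

```bash
python3 - <<'E'
from h import *
d=pickle.load(open("c0.pkl","rb"));s,t=d["side"],d["top"]
A=np.array([(110,58),(140,45),(203,108),(175,122)])/6+[219.6,129.6]
B=np.array([(212,105),(61,112),(64,157),(212+4,150)])/6+[149.6,194.6]
W=np.array([plane(s,p,.167)[:2] for p in A])*1000;print("side",W.round(1).tolist(),W.mean(0))
W=np.array([plane(t,p,.167)[:2] for p in B])*1000;print("top",W.round(1).tolist(),W.mean(0))
D=[(268.2,231.6),(273.4,234.6),(269.4,237.8),(264.4,234.8)]
W=np.array([plane(s,p,.058)[:2] for p in D])*1000;print("sock",W.round(1).tolist(),W.mean(0))
e=W-np.roll(W,1,0);print(np.degrees(np.arctan2(e[:,1],e[:,0])),np.hypot(*e.T))
# jig plate corners
for c,P in((s,[(16,148),(185,335)]),):
    W=np.array([plane(c,np.array(p)/4+[221.6,204.6],.01)[:2] for p in P])*1000;print("jig edge",W.round(1).tolist(),np.degrees(np.arctan2(*(W[1]-W[0])[::-1])))
W=np.array([plane(t,np.array(p)/4+[224.6-100,179.6],.01)[:2] for p in[(445,362),(752,320),(713,35),(413,68)]])*1000;print("jig top",W.round(1).tolist())
# stand block top corners top view + foot
W=np.array([plane(t,np.array(p)/6+[149.6,194.6],.003)[:2] for p in[(66,313),(254,298)]])*1000;print("foot",W.round(1).tolist())
P=[(45,308),(102,345),(222,342),(165,285)]
W=np.array([plane(s,np.array(p)/6+[219.6,129.6],.045)[:2] for p in[(47,310),(102,362),(221,343),(165,285)]])*1000;print("block",W.round(1).tolist())
for c in(t,s):print(proj(c,(.475,-.094,.058)),proj(c,(.53,.128,.167)))
E
```

```text
side [[531.0, 137.8], [546.5, 141.9], [542.2, 83.8], [527.5, 79.2]] [536.81943157 110.69935093]
top [[539.5, 84.3], [544.0, 138.3], [527.5, 138.6], [522.9, 84.4]] [533.48841587 111.40139133]
sock [[483.3, -83.5], [487.4, -98.1], [474.4, -103.4], [470.6, -89.2]] [478.89485491 -93.55161178]
[  23.99310938  -74.2414978  -157.9072283   105.01152123] [13.90753025 15.19215407 14.04217163 14.75073328]
jig edge [[415.6, -13.0], [419.6, -190.2]] -88.71817387061705
jig top [[418.5, -0.3], [419.5, -186.8], [598.2, -188.3], [601.5, -1.6]]
foot [[499.7, 175.4], [495.9, 99.1]]
block [[510.9, 161.6], [511.8, 114.7], [560.7, 103.3], [563.0, 154.9]]
[271.31353489 238.84487864] [165.09409513 218.99098427]
[267.373199   235.35945099] [239.5482599  141.04619644]
```

```bash
python3 - <<'E'
from h import *
d=pickle.load(open("c0.pkl","rb"));s,t=d["side"],d["top"]
for z in(0,.2):
  for n,c,P in(("side",s,[(40,165),(125,188),(205,135),(60,35),(130,60),(250,145)]),("top",t,[(70,310),(75,345),(0,255),(80,195),(35,150)])):
    for p in P: print(z,n,p,plane(c,p,z).round(3)[:2])
print(proj(s,(.238,.577,.222)),proj(s,(.39,.35,.222)),proj(s,(.537,.131,.2)))
E
```

```text
0 side (40, 165) [0.137 0.558]
0 side (125, 188) [0.299 0.329]
0 side (205, 135) [0.607 0.503]
0 side (60, 35) [0.464 1.739]
0 side (130, 60) [0.63  1.265]
0 side (250, 145) [0.695 0.378]
0 top (70, 310) [0.377 0.403]
0 top (75, 345) [0.294 0.396]
0 top (0, 255) [0.531 0.565]
0 top (80, 195) [0.656 0.364]
0 top (35, 150) [0.789 0.47 ]
0.2 side (40, 165) [0.103 0.175]
0.2 side (125, 188) [0.222 0.008]
0.2 side (205, 135) [0.447 0.135]
0.2 side (60, 35) [0.342 1.039]
0.2 side (130, 60) [0.464 0.693]
0.2 side (250, 145) [0.511 0.044]
0.2 top (70, 310) [0.361 0.328]
0.2 top (75, 345) [0.291 0.322]
0.2 top (0, 255) [0.492 0.465]
0.2 top (80, 195) [0.597 0.295]
0.2 top (35, 150) [0.709 0.385]
[59.36353877 78.58809537] [145.62334122  97.4479324 ] [241.30680891 127.03029748]
```

```bash
python3 - <<'E'
from h import *
d=pickle.load(open("c0.pkl","rb"));s,t=d["side"],d["top"]
cv2.imwrite("pics/m.png",np.hstack([crop(t,0,150,140,200,2)[:, :],crop(s,0,0,230,200,2)]))
E
```

```text
(no output)
```

View pics/m.png

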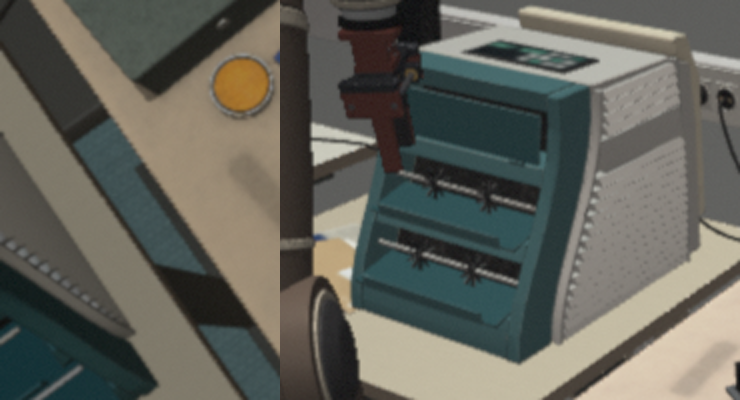

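The crop shows the teal machine's near corner at about side px (120,180), which is world (0.30, 0.37) and roughly 0.3 m high. It lies on the straight path to the key, so I'll go up and over it.

```bash
python3 -m pendant '[7,-11,-27,0,87, 7,-11,-27,0,87, 7,-11,-27,0,87, 7,-11,-27,0,87, 7,-11,-27,0,87, 7,-11,-27,0,87]'; python3 -m pendant '[-27,-13,0,0,87, -27,-13,0,0,87, -27,-13,0,0,87, -27,-13,0,0,87, -27,-13,0,0,87, -27,-13,0,0,87, -27,-13,0,0,87, -27,-13,0,0,87, -27,-13,0,0,87, -27,-13,0,0,87, -27,-13,0,0,87, -27,-13,0,0,87, -27,-13,0,0,87, -27,-13,0,0,87, -27,-13,0,0,87, -27,-13,0,0,87, -27,-13,0,0,87, -27,-13,0,0,87]'; python3 -m pendant '[0,0,0,8,87, 0,0,0,8,87, 0,0,0,8,87, 0,0,0,8,87, 0,0,0,8,87, 0,0,0,8,87, 0,0,0,8,87, 0,0,0,8,87, 0,0,0,8,87]'
```

```text
clock: 0.7
position: [0.1736, 0.5322, 0.3854]
tcp_rot: [-3.141, 0.0, 2.751]
wrist_force: [0.1, 0.4, 0.1]
width: 0.087
grasp_force: 0.0
clock: 2.5
position: [0.5348, 0.1304, 0.3844]
tcp_rot: [-3.141, -0.0, 2.751]
wrist_force: [0.8, -0.0, -0.6]
width: 0.0872
grasp_force: 0.0
clock: 3.4
position: [0.5341, 0.1314, 0.3843]
tcp_rot: [-3.141, 0.0, 1.488]
wrist_force: [0.7, 0.5, 0.2]
width: 0.087
grasp_force: 0.0
```

```bash
python3 -m pendant '[0,1,29,0,87, 0,1,29,0,87, 0,1,29,0,87, 0,0,29,0,87, 0,0,29,0,87, 0,0,29,0,87, 0,0,29,0,87, 0,0,29,0,87, 0,0,29,0,87, 0,0,28,0,87, 0,0,0,0,87]'; python3 - <<'E'
from h import *
from plant import imaging
a=imaging.capture("side");b=imaging.capture("top");cv2.imwrite("pics/g.png",np.hstack([crop(a,190,90,110,110,3.5),crop(b,130,175,110,110,3.5)]))
E
```

```text
clock: 4.5
position: [0.5347, 0.1305, 0.0923]
tcp_rot: [-3.136, 0.003, 1.494]
wrist_force: [-0.3, -0.3, -0.3]
width: 0.0871
grasp_force: 0.0
```

View pics/g.png

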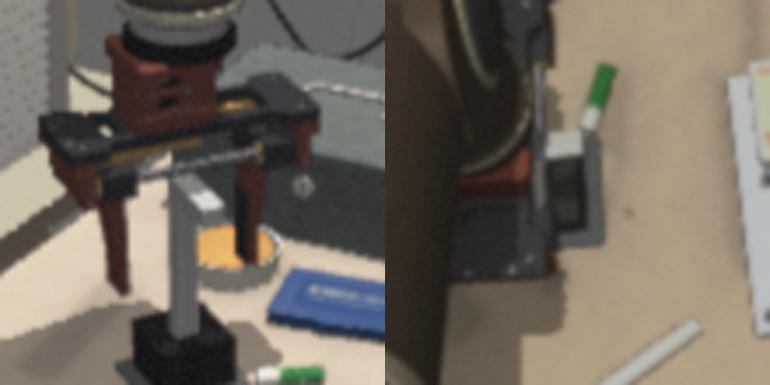

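The fingers straddle the key's long arm, with the key about midway between them at side crop (185,250). I'll close now.

```bash
python3 -m pendant '[0,2,-3,0,60, 0,0,0,0,40, 0,0,0,0,25, 0,0,0,0,20, 0,0,0,0,18]'; python3 -m pendant '[0,0,0,0,10, 0,0,0,0,10, 0,0,0,0,10, 0,0,0,0,10, 0,0,0,0,10, 0,0,0,0,10]'
```

```text
clock: 5.1
position: [0.5394, 0.1311, 0.099]
tcp_rot: [3.141, -0.0, 1.494]
wrist_force: [-0.1, 0.4, -0.2]
width: 0.0504
grasp_force: 0.0
clock: 5.7
position: [0.5378, 0.1313, 0.0983]
tcp_rot: [-3.138, 0.0, 1.495]
wrist_force: [-5.9, 0.9, 4.3]
width: 0.0154
grasp_force: 30.0
```

```bash
python3 -m pendant '[0,-1,-8,0,10, 0,0,-8,0,10, 0,0,-8,0,10, 0,0,-8,0,10, 0,0,-10,0,10, 0,0,-10,0,10, 0,0,0,0,10]';python3 -m pendant '[12,0,0,0,10, 12,0,0,0,10, 12,0,0,0,10, 8,0,0,0,10, 0,0,-0,0,10, 0,0,-0,0,10]'
```

```text
clock: 6.4
position: [0.5402, 0.1312, 0.1528]
tcp_rot: [3.137, -0.002, 1.494]
wrist_force: [0.3, 0.3, -3.4]
width: 0.0159
grasp_force: 30.0
clock: 7.0
position: [0.5416, 0.1749, 0.1504]
tcp_rot: [-3.141, 0.001, 1.495]
wrist_force: [-0.3, -0.3, -3.5]
width: 0.0159
grasp_force: 30.0
```

```bash
python3 -m pendant '[0,0,10,0,10, 0,0,10,0,10, 0,0,9,0,10, -6,0,0,0,10, -6,0,0,0,10, -6,0,0,0,10, -6,0,0,0,10, -6,0,0,0,10, -6,0,1,0,10, -6,0,1,0,10, -6,0,2,0,10, -6,0,2,0,10, -6,0,3,0,10, 0,0,0,0,10]'; python3 - <<'E'
from h import *
from plant import imaging
a=imaging.capture("side");cv2.imwrite("pics/f1.png",crop(a,190,80,130,130,4))
E
```

```text
clock: 8.4
position: [0.5374, 0.1137, 0.1126]
tcp_rot: [3.141, 0.0, 1.493]
wrist_force: [0.5, 1.5, -1.0]
width: 0.0155
grasp_force: 30.0
```

View pics/f1.png

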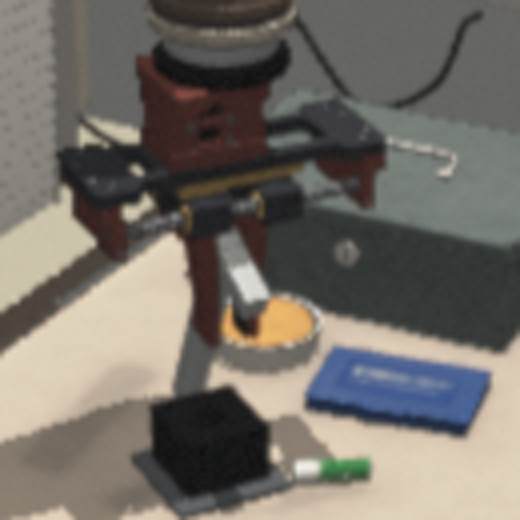

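The key is pivoting as planned, with the short arm dipping at crop (245,270). I'll continue the arc.

```bash
python3 -m pendant '[-5,0,4.5,0,10, -5,0,4.5,0,10, -5,0,4.5,0,10, -4,0,4.5,0,10, -4,0,4.5,0,10, -4,0,4.5,0,10, -4,0,4.5,0,10, -3,0,5.5,0,10, -3,0,5.5,0,10, -3,0,5.5,0,10, -3,0,5.5,0,10, 0,0,0,0,10]'; python3 -m pendant '[-1,0,5,0,10, -1,0,5,0,10, -1,0,5,0,10, -1,0,5,0,10, -1,0,3,0,10, 0,0,0,0,10, 0,0,0,0,10]'; python3 - <<'E'
from h import *
from plant import imaging
a=imaging.capture("side");cv2.imwrite("pics/f2.png",crop(a,190,80,130,130,4))
E
```

```text
clock: 9.65
position: [0.5335, 0.0717, 0.0583]
tcp_rot: [-3.141, 0.001, 1.493]
wrist_force: [0.1, 0.8, -0.4]
width: 0.0159
grasp_force: 30.0
clock: 10.35
position: [0.5332, 0.0671, 0.0359]
tcp_rot: [-3.141, 0.0, 1.494]
wrist_force: [1.2, -0.4, -1.4]
width: 0.0158
grasp_force: 30.0
```

View pics/f2.png

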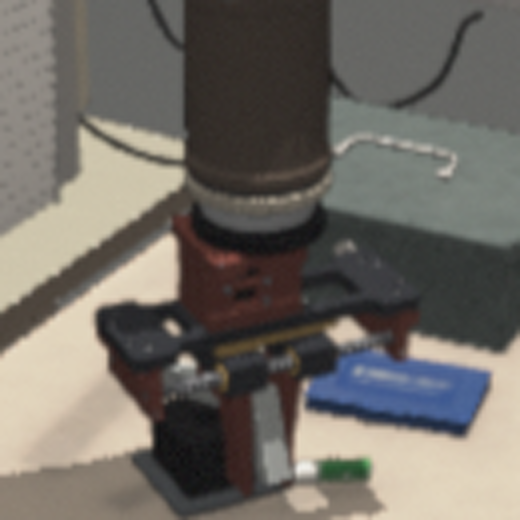

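The end cap of the short arm is now facing down between the fingers, at crop (270,440). I'll press about 2 mm more to level it, then lift clear and measure its attitude.

```bash
python3 -m pendant '[0,0,1,0,10, 0,0,1.5,0,10, 0,0,0,0,10, 0,0,0,0,10]'; python3 -m pendant '[0,0,-10,0,10, 0,0,-20,0,10, 0,0,-20,0,10, 0,0,-20,0,10, -10,0,-20,0,10, -30,0,-10,0,10, -30,0,0,0,10, -30,0,0,0,10,0,0,0,0,10,0,0,0,0,10]'; python3 - <<'E'
from h import *
from plant import imaging
a=imaging.capture("side");b=imaging.capture("top");pickle.dump({"side":a,"top":b},open("c1.pkl","wb"))
cv2.imwrite("pics/f3.png",np.hstack([crop(a,200,110,100,130,4),crop(b,190,140,100,130,4)]))
E
```

```text
clock: 10.8
position: [0.5335, 0.0673, 0.0338]
tcp_rot: [3.141, -0.0, 1.494]
wrist_force: [0.4, -0.6, 2.1]
width: 0.0159
grasp_force: 30.0
clock: 11.8
position: [0.5253, -0.0329, 0.1338]
tcp_rot: [-3.141, -0.0, 1.493]
wrist_force: [-1.2, 0.4, -3.9]
width: 0.0157
grasp_force: 30.0
```

View pics/f3.png

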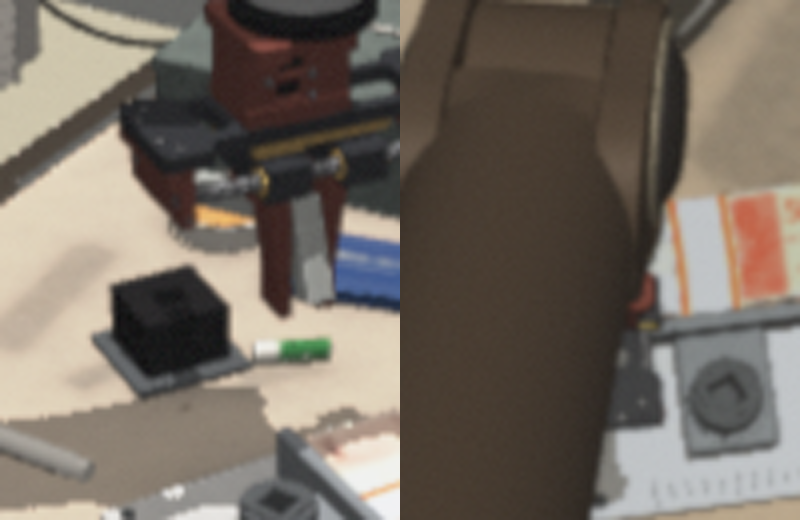

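The side view shows the key's outer elbow face at crop (315,250), hanging vertically and parallel to the fingers. The stand is empty and unmoved, and the green item is untouched. The socket is at side crop (282,500). Next I'll refine the socket's centre and yaw numerically.

```bash
python3 - <<'E'
from h import *
for f in("c0.pkl","c1.pkl"):
  c=pickle.load(open(f,"rb"))["side"]
  g=cv2.GaussianBlur(cv2.cvtColor(crop(c,258,226,24,16,16),cv2.COLOR_BGR2GRAY),(0,0),4)
  for th in(66,74):
    n,l,st,ce=cv2.connectedComponentsWithStats((g<th).astype(np.uint8))
    k=l[int((234.6-226)*16),int((269-258)*16)];m=(l==k).astype(np.uint8)
    cs,_=cv2.findContours(m,0,1);P=(cs[0][:,0,:]+.5)/16+[258,226]-.5
    W=np.array([plane(c,p,.058)[:2] for p in P]).astype(np.float32)*1000
    rc=cv2.minAreaRect(W);print(f,th,np.round(rc[0],1),np.round(rc[1],1),rc[2],"cen",W.mean(0))
E
```

```text
c0.pkl 66 [478.9 -94.1] [15.8 15.3] 26.46270751953125 cen [479.40015 -94.01769]
c0.pkl 74 [479. -94.] [17.6 16.8] 26.03427505493164 cen [479.36465  -93.983505]
c1.pkl 66 [478.9 -94.3] [14.8 14.4] 26.280258178710938 cen [479.36163  -94.182205]
c1.pkl 74 [479.  -94.2] [16.7 16.1] 25.830575942993164 cen [479.3556   -94.073326]
```

```bash
python3 -m pendant '[-9,-20,0,0,10, -9,-20,0,0,10, -9,-19.5,0,0,10, 0,0,0,-6.4,10, 0,0,0,-6.4,10, 0,0,0,-6.4,10, 0,0,0,-6.3,10, 0,0,10,0,10, 0,0,10,0,10, 0,0,0,0,10, 0,0,0,0,10]'; python3 - <<'E'
from h import *
from plant import imaging
o=pickle.load(open("c0.pkl","rb"))["side"]
g=cv2.GaussianBlur(cv2.cvtColor(crop(o,258,226,24,16,16),cv2.COLOR_BGR2GRAY),(0,0),4)
for th in(62,68,74):
    n,l,st,ce=cv2.connectedComponentsWithStats((g<th).astype(np.uint8));k=l[138,176]
    v,u=np.nonzero(l==k);W=np.array([plane(o,((a+.5)/16+257.5,(b+.5)/16+225.5),.058)[:2] for a,b in zip(u[::5],v[::5])])
    z=(W-W.mean(0))@[1,1j];print(th,"yaw mod90",(np.degrees(np.angle((z**4).sum()))/4+45)%90,W.mean(0))
a=imaging.capture("side");b=imaging.capture("top");pickle.dump({"side":a,"top":b},open("c2.pkl","wb"))
for P in((.4789,-.094,.058),(.4789,-.094,.087)):print(proj(a,P),proj(b,P))
print(cv2.cvtColor(a["img"],cv2.COLOR_BGR2GRAY)[196:250:1,252:288])
E
```

```text
clock: 13.0
position: [0.464, -0.0547, 0.113]
tcp_rot: [-3.14, -0.0, 1.938]
wrist_force: [-0.4, -1.0, -4.1]
width: 0.0161
grasp_force: 30.0
62 yaw mod90 24.996497762021352 [ 0.47932798 -0.09416221]
68 yaw mod90 24.71346418966324 [ 0.47929236 -0.09411693]
74 yaw mod90 24.887436294195975 [ 0.47930614 -0.0940941 ]
[268.95929277 234.79800685] [271.09961044 237.21293287]
[269.09087884 223.71316657] [270.97346318 235.15294932]
[[ 41  42  47 ... 213 213 212]
 [ 43  44  43 ... 211 212 211]
 [ 44  43  44 ... 210 211 209]
 ...
 [ 75  73  88 ... 161 155 144]
 [ 77  71  73 ... 140 129 114]
 [ 90  70  71 ... 109  99  89]]
```

```bash
python3 - <<'E'
from h import *
a=pickle.load(open("c2.pkl","rb"))["side"]
g=cv2.cvtColor(a["img"],cv2.COLOR_BGR2GRAY)
for y in range(200,240): print(y,' '.join("%3d"%v for v in g[y,254:286]))
u=np.array([np.cos(1.938),np.sin(1.938)]);w=np.array([-u[1],u[0]]);G=np.array([.464,-.0547])
E0=G-.042*u
for i,j in((8,8),(8,-8),(-8,-8),(-8,8)):
    q=E0+u*i/1000+w*j/1000;print((i,j),proj(a,(*q,.0837)).round(1),proj(a,(*q,.1397)).round(1))
E
```

```text
200  45  62  90  93  94  92 111 145 147 146 144 142 133 114 110 105 106 112  99 101  97 100 101 112 137 139 141 150 173 202 207 208
201  42  59  85  91  91  93 107 138 148 145 144 145 142 134 142 148 151 151 149 149 147 147 149 158 179 183 186 191 197 202 204 205
202  43  54  79  92  93  93  99 121 146 147 145 146 155 164 177 183 185 184 182 180 182 181 182 184 186 187 190 193 198 200 204 206
203  45  50  72  88  92  92  95 113 146 147 147 152 163 176 181 184 186 185 186 188 187 188 190 190 192 193 195 199 200 202 205 208
204  45  71 105  95  94  93  93 112 143 148 152 167 170 183 186 186 187 189 191 194 196 196 197 199 200 199 201 204 206 206 206 208
205  50 102 158 133 117 100 101 120 138 156 168 183 186 189 189 191 197 199 201 201 201 202 202 202 204 205 207 207 208 209 207 208
206  55 114 184 176 159 145 144 157 164 175 187 192 194 196 198 199 202 204 206 207 206 207 205 207 207 209 210 210 210 211 209 209
207  55 116 187 194 192 189 188 191 193 195 200 201 202 203 202 203 204 206 209 209 208 209 210 209 210 209 212 211 212 212 214 213
208  56 119 193 199 198 198 198 199 201 202 
[... 3623 characters left out ...]
 133 155 127  90  72  69  74
236 145 145 146 147 140 114  85  86  95  99  94  81  71  60  52  48  49  55  69  87 100  97  89  93 105 127 164 157 126  88  72  69
237 144 144 145 145 139 115  83  84  87  93  94  96  93  82  70  59  56  73  91 100  94  86  92 101 100 121 163 166 156 125  88  71
238 146 145 144 144 139 111  76  94  98  94  86  86  94  96  93  80  78  92 101  95  90  93 102 100  89 114 162 168 166 157 126  90
239 145 144 144 143 133 110  67  79  95  99  98  86  87  92  94  95  98 101  96  94  99  99  98  84  75 116 162 167 167 166 155 125
(8, 8) [263.7 225.3] [263.9 203. ]
(8, -8) [268.5 221.8] [268.7 199.6]
(-8, -8) [274.5 224.6] [274.9 202.3]
(-8, 8) [269.8 228.1] [270.1 205.8]
```

```bash
python3 - <<'E'
from h import *
d=pickle.load(open("c2.pkl","rb"));a,b=d["side"],d["top"]
e=pickle.load(open("c1.pkl","rb"))["side"]
cv2.imwrite("pics/z.png",np.hstack([crop(a,215,140,85,120,5)[:600],crop(e,255,140,50,75,8)[:600,:375]]))
E
```

```text
(no output)
```

View pics/z.png

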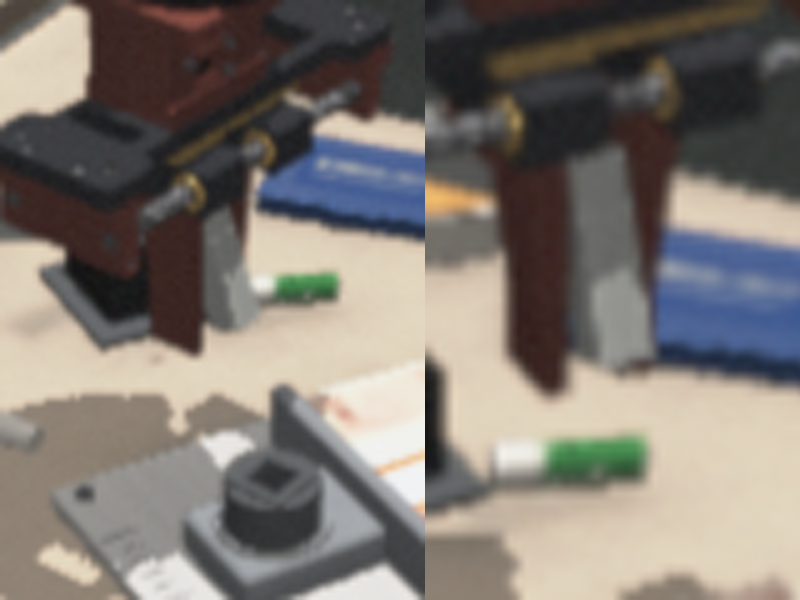

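```bash
python3 - <<'E'
from h import *
c=pickle.load(open("c1.pkl","rb"))["side"]
yaw=1.493;u=np.array([np.cos(yaw),np.sin(yaw),0]);w=np.array([-u[1],u[0],0]);z=np.array([0,0,1]);T=np.array([.5253,-.0329,.1338])
G=T+.0187*z
print("T",proj(c,T).round(1),"G",proj(c,G).round(1))
for th in(0,20,35,50,70,90,110):
  a=np.radians(th);kz=-u*np.sin(a)+z*np.cos(a);kx=-u*np.cos(a)-z*np.sin(a);E=G+.042*kz
  r=lambda X,Y,Z:proj(c,E+(X*kx+Y*w+Z*kz)/1000).round(0).astype(int).tolist()
  print(th,"end",[r(48,j,k) for j,k in((8,8),(-8,8),(-8,-8),(8,-8))],"top",[r(-8,8,8),r(-8,-8,8)])
E
```

```text
T [273.3 185.3] G [273.4 177.9]
0 end [[281, 169], [288, 167], [288, 174], [281, 175]] top [[269, 156], [275, 155]]
20 end [[284, 180], [291, 178], [289, 184], [283, 185]] top [[272, 160], [279, 159]]
35 end [[285, 189], [292, 187], [290, 190], [283, 192]] top [[275, 165], [282, 163]]
50 end [[285, 197], [292, 195], [289, 196], [282, 198]] top [[277, 170], [284, 169]]
70 end [[284, 205], [290, 203], [287, 201], [280, 203]] top [[280, 179], [287, 177]]
90 end [[280, 209], [287, 207], [284, 204], [277, 205]] top [[281, 187], [288, 185]]
110 end [[276, 210], [283, 208], [280, 203], [273, 205]] top [[281, 194], [288, 192]]
```

```bash
python3 - <<'E'
from h import *
c=pickle.load(open("c1.pkl","rb"))["side"];I=c["img"].astype(int)
g=I.mean(2);sat=I.max(2)-I.min(2)
print("    ",' '.join("%4d"%v for v in range(262,292)))
for y in range(152,192): print(y,' '.join("%3d%s"%(g[y,x],'.' if sat[y,x]<22 else ('r' if I[y,x,2]>I[y,x,0] else 'b')) for x in range(262,292)))
E
```

```text
262  263  264  265  266  267  268  269  270  271  272  273  274  275  276  277  278  279  280  281  282  283  284  285  286  287  288  289  290  291
152  40.  57r  76r  91r  58.  54.  57.  56.  53.  50.  44.  44.  41.  37.  36.  43.  60.  76.  69.  64.  72.  80.  65.  65r  57r  40.  35.  32.  32.  34.
153  55.  77.  97r 106r  74r  47.  43.  42.  40.  35.  37.  36.  32.  33.  34.  38.  49.  56.  54.  51.  54.  56.  65r  65r  51.  36.  35.  32.  35.  31.
154  83. 100. 103.  97r 111r  54.  32.  34.  36.  33.  34.  36.  36.  34.  37.  36.  42.  44.  46.  43.  43r  48r  60r  56r  39.  36.  34.  38.  35.  35.
155  96. 103.  92.  96r 122r  57r  34.  32.  35.  35.  33.  36.  33.  36.  35.  33.  40.  40.  42.  41r  46r  41r  42.  38.  35.  35.  36.  39.  41.  40.
156  74.  76.  72.  76r  85r  45.  35.  33.  33.  32.  36.  33.  33.  36.  35.  35.  38.  41r  39r  41r  44r  45r  39r  39.  35.  42.  47.  48.  50.  51.
157  58.  54.  57.  66r  67r  42.  33.  36.  36.  35.  34.  34.  34.  34.  36.  43.  50.  46.  44r  41r  42r  46r  45r  43r  42.  50.  58.  58.  58.  58.
158  43.  44.  48.  60r  54
[... 4508 characters left out ...]
202r 201r 198r 187r 164r 171r 170r 169r 189r 189r 188r 188r 185r 176r 157r 163r 156r
188 206r 206r 206r 207r 206r 193r 153r  96r  63r  74r 121r 173r 202r 205r 204r 204r 202r 200r 201r 199r 198r 198r 198r 197r 196r 196r 194r 194r 194r 192r
189 207r 207r 208r 209r 208r 205r 194r 158r 127r 136r 168r 189r 206r 206r 205r 205r 205r 205r 204r 204r 204r 202r 201r 200r 198r 198r 199r 200r 200r 200r
190 208r 208r 208r 209r 208r 207r 205r 197r 185r 189r 202r 206r 207r 207r 206r 206r 206r 205r 206r 205r 203r 203r 203r 203r 202r 202r 203r 205r 203r 203r
191 209r 209r 208r 209r 208r 209r 208r 207r 205r 207r 206r 208r 208r 207r 208r 205r 207r 206r 207r 207r 206r 205r 203r 204r 203r 205r 204r 205r 204r 203r
```

This is my tenth and last allowed picture. It shows the bar between the fingers higher and further back than a level key would be: its lower end is at crop (235,330), beside the fingertips. So the key isn't in the pose I assumed. I'll turn the L broadside to the side camera and read its outline numerically.

```bash
python3 -m pendant '[0,0,-30,0,10, 0,0,-30,0,10, 0,0,0,-7.5,10, 0,0,0,-7.5,10, 0,0,0,-7.5,10, 0,0,0,-7.5,10, 0,0,0,-7,10, 0,0,0,0,10, 0,0,0,0,10]'; cat > asc.py <<'E'
from h import *
from plant import imaging,monitor
def show(c,x0,x1,y0,y1,st=2):
    I=cv2.blur(c["img"],(st,st)).astype(int)
    print("cols",x0,x1,"step",st)
    for y in range(y0,y1,st):
        s=''
        for x in range(x0,x1,st):
            b,g,r=I[y,x];m=(b+g+r)//3;sat=max(b,g,r)-min(b,g,r)
            s+= '#' if m<58 and r-b<10 else 'R' if m<75 and r-b>=10 else 'k' if sat<18 and m<175 else 'b' if b>r+10 else '.'
        print(y,s)
def st():
    o=monitor.observe();return o["position"],o["tcp_rot"],o["wrist_force"].round(1),o["ft_torque"].round(3)
E
python3 - <<'E'
from asc import *
a=imaging.capture("side");pickle.dump(a,open("c3.pkl","wb"))
p,rt,f,tq=st();print(p,rt,f,tq);G=p+[0,0,.0187];print("G",proj(a,G),"T",proj(a,p))
show(a,160,320,110,230)
E
```

```text
clock: 14.0
position: [0.4645, -0.0549, 0.1738]
tcp_rot: [3.141, 0.0, 2.581]
wrist_force: [0.2, -0.2, -3.4]
width: 0.0155
grasp_force: 30.0
[ 0.46445654 -0.05489616  0.17379389] [3.14127444e+00 2.15590187e-04 2.58112732e+00] [ 0.5  0.9 -2.7] [-0.063 -0.136 -0.027]
G [253.49563099 173.56564158] T [253.55797948 181.48855124]
cols 160 320 step 2
110 kkkkkkkkkkkkkkkkkkkkkkkkkkk.kkkkkkkkkkRRRRR########RRR..kkkkkkkkkkkkkkkkkkkkkkkk
112 kkkkkkkkkkkkkkkkkkkkkkkkk.k.....kkkkkkR.....RRRRRR......kkkkkkkkkkkkkkkkkkkkkkkk
114 kkkkkkkkkkkkkkkkkkkkkkkkk...k.......kkRRRRRRRRRRRRRRRRRRkkkkkkkkkkkkkkkkkkkkkkkk
116 kkkkkkkkkkkkkkkkkkkkkkkkk....kk........RRRRRRRRRRRRRRRRRkkkkkkkkkkkkkkkkkkkkkkkk
118 kkkkkkkkkkkkkkkkkkkkkkkkk.......k........RRRRRRRRRRRRRRRkkkkkkkkkkkkkkkkkkkkkkkk
120 kkkkkkkkkkkkkkkkkkkkkkkkk.........kkk....RRRRRRRRRRRRRRRkkkkkkkkkkkkkkkkkkkkkkkk
122 kkkkkkkkkkkkkkkkkkkkkkkkk...............RRRRRRRRRRRRR#RRkkkkkkkkkkkkkkkkkkkkkkkk
124 kkkkkkkkkkkkkkkkkkkkkkkkk...............kRRRRRRRRRRRR#kRkkkkkkkkkkkkkkkkkkkkkkkk
126 kkkkkkkkkkkkkkkkkkkkkkk................kRRRRRRRRRRRRRRkRkkkkkkkkkkkkkkk
[... 3644 characters left out ...]
....................
214 .........k#####k................................................................
216 ............k##k................................................................
218 ..............Rkk......................................kk.......................
220 .................kk...kk...............................kkk......................
222 ...................kkkkkkkk............................kkkk.....................
224 ......................kkkkkkkk.........................kkkkk....................
226 ........................kkkkkkkk.......................kkkkkk...................
228 ...........................kkkkk...............kk......kkkkkkk..................
```

The outline shows the long arm running from (236,165) to its tip at (190,178). It is pitched about 22° tip-low, with the elbow about 40 mm above the pads, because the key slid while it pivoted. I'll regrasp by lowering it as a bridge, long arm on the stand block and short arm on the desk, then take it again near the fingertips.

```bash
python3 -m pendant '[-2.3,20.6,0,0,10, -2.3,20.6,0,0,10, -2.3,20.6,0,0,10, -2.3,20.6,0,0,10, -2.3,20.6,0,0,10, 0,0,0,7.8,10, 0,0,0,7.8,10, 0,0,0,7.8,10, 0,0,0,7.8,10, 0,0,0,7.8,10, 0,0,0,7.8,10, 0,0,0,7.8,10, 0,0,0,7.8,10, 0,0,0,0,10]'; python3 -m pendant '[0,0,25,0,10, 0,0,25,0,10, 0,0,25,0,10, 0,0,25,0,10, 0,0,20,0,10, 0,0,0,0,10]'
```

```text
clock: 15.45
position: [0.5291, 0.0279, 0.1733]
tcp_rot: [-3.141, 0.001, 1.495]
wrist_force: [-0.3, 0.7, -3.0]
width: 0.0162
grasp_force: 30.0
clock: 16.05
position: [0.5275, 0.0272, 0.0514]
tcp_rot: [-3.138, 0.001, 1.5]
wrist_force: [0.5, 0.5, -3.0]
width: 0.0162
grasp_force: 30.0
```

```bash
python3 -m pendant '[0,0,5,0,10, 0,0,5,0,10, 0,0,5,0,10, 0,0,5,0,10, 0,0,0,0,10]';python3 -m pendant '[0,0,5,0,10, 0,0,5,0,10, 0,0,5,0,10, 0,0,5,0,10, 0,0,0,0,10]'; python3 - <<'E'
from asc import *
a=imaging.capture("side");p=st()[0];print(proj(a,p+[0,0,.0187]))
show(a,200,320,130,230)
E
```

```text
clock: 16.55
position: [0.5288, 0.0269, 0.0335]
tcp_rot: [3.141, -0.001, 1.496]
wrist_force: [0.6, -1.4, 0.9]
width: 0.016
grasp_force: 30.0
clock: 17.05
position: [0.5282, 0.0265, 0.0128]
tcp_rot: [-3.141, 0.0, 1.496]
wrist_force: [1.8, -0.8, -1.1]
width: 0.0163
grasp_force: 30.0
[260.61576949 210.35170338]
cols 200 320 step 2
130 kkk..............RRR###RRRRRRRRRRRRRRRRRkkkkkkkkkkkkkkkkkkkk
132 k..............RRRkk####RRRRRRRRRRRRRR##kkkkkkkkkkkkkkkkkkkk
134 ..............RRkkk.k#R#RRR#RRRRRRRRRRRRkkkkkkkkkkkkkkkkkkkk
136 .............RRRkk..k#RRRRRR#RRRRRRRRRRR#kkkkkkkkkkkkkkkkkkk
138 ...........RRRkk....k#RRRRRRRRRRRRRRRRRR####kkkkkkkkkkkkkkkk
140 .........kRRRkk.....kkkRRRRRRRRRRRRRRRRRR##########kkkkkkkkk
142 ........RRRkkk......kkk#RRRRRRRRR...RRRRkk###########kk#kkkk
144 .......RRRkk........kkkkk##RRRRRRRRRR#k.k##################k
146 .....RRRRkk.........k#kkkkk########kR..kk###################
148 ....RRRkk...........kk##kkkkk...k....kkk####################
150 ..kRRRkk............kkR#kkkkkkkkkkkkkk######################
152 .RRRkkk..............RR##kkkkkkkkkkkkk#############
[... 1779 characters left out ...]
.......kkkkkkk...RRRRkkkR.........................
210 ..................k........RRRRkkkR.........................
212 ...........................RRRRkkkk.........................
214 ...........................RRRRkkkk.........................
216 ...........................RRRRkkkR.........................
218 kkk.........................RRRkkk.kkk......................
220 kk...........................R.....kkkk.....................
222 kk.................................kkkk.....................
224 ..kk.............................k.kkkkk....................
226 ....kkk.......................k....kkkkkk...................
228 .......kkk.k...............k.......kkkkkkk..................
```

```bash
python3 -m pendant '[0,0,4,0,10, 0,0,4,0,10, 0,0,0,0,10, 0,0,0,0,10]'; python3 -m pendant '[0,0,0,0,16.5, 0,0,0,0,17, 0,0,0,0,17.5, 0,0,0,0,18, 0,0,0,0,19, 0,0,0,0,20, 0,0,0,0,20, 0,0,0,0,20]'; python3 - <<'E'
from asc import *
a=imaging.capture("side");p=st()[0];print(proj(a,p+[0,0,.0187]))
show(a,220,290,140,230)
E
```

```text
clock: 17.5
position: [0.5283, 0.0267, 0.0054]
tcp_rot: [-3.141, 0.0, 1.496]
wrist_force: [0.1, -0.1, -1.9]
width: 0.0157
grasp_force: 30.0
clock: 18.3
position: [0.5286, 0.0265, 0.0057]
tcp_rot: [3.142, -0.0, 1.496]
wrist_force: [-0.0, -0.8, 0.0]
width: 0.0198
grasp_force: 0.0
[260.74275522 212.91461227]
cols 220 290 step 2
140 RRRkk.....k#RRRRRRRRRRRRRRRRRRR####
142 Rkkk......kkRRRRRRRRRRRRRRRRRRR####
144 kk........kkk#RRRRRRRRRRRRRRRRkk###
146 k.........kkkk#RRRRRRR.RRRRRRkk####
148 ..........kkkkkk###RRRRRR##k.kk####
150 ..........kkkkkkkRkkkkRkkk.kkkk####
152 .............#kkkkkk.....kkkk######
154 .............##kkkkkkkkkkkkk#######
156 ...........RR###kkkkkkkkkkk######kk
158 ...........RR#####kkkkkkk#####kkk#k
160 ...........RRR##############k.kkkkk
162 ............RRRR###########k....kkk
164 ............RRRRRRRR####RRR....kkkk
166 ............RRR....RRRRRRRRk..kkkkk
168 ............RRRRRRRRRRRRRRRk#####kk
170 ............RRRRRRRRRRRRRRR###b###k
172 ............RRRRRRRRRRRRRRRbbbbbk#k
174 ...........RRRRRRRR#RRRRRRRbbbkkk#k
176 ....kk.kkkk#RRRRRRRRRRRRRRRkkkk####
178 .k#######
[... 326 characters left out ...]
k.#####RRRRR##......
196 ..kkRRRRRR#kkkkk.R####RRRRR........
198 ...kkRRRRRkkkk#RR####k#RRRR........
200 ....kRRRRR#####RR#RRkkk#RRR.k......
202 ....kkRRRR######RRRRkkkkRR.........
204 .....kkRRR###kkkRRRRkkkkRR.........
206 ......k#RkkkkkkkRRRRkkkkRR.........
208 .......kkkkkkk...RRRkkkkRR.........
210 ........k........RRRkkkkRR.........
212 .................RRRkkkkR..........
214 .................RRRkkkkR..........
216 .................RRRkkkkR..........
218 .................RRRkkkkRkkk.......
220 .................RRRkkkkRkkk.......
222 ..................RRkkkk.kkkk......
224 ....................kkkk.kkkkk.....
226 ....................k....kkkkkk....
228 .k...............k.......kkkkkkk...
```

```bash
python3 - <<'E'
from asc import *
a=imaging.capture("side");I=a["img"].astype(int);g=I.mean(2)
for y in range(198,230,1): print(y,' '.join("%3d%s"%(g[y,x],'.' if np.ptp(I[y,x])<22 else 'r' if I[y,x,2]>I[y,x,0] else 'b') for x in range(252,274)))
for p in((260,226),(268,225)):print(p,plane(a,p,0))
E
```

```text
198  55r  40.  32.  34.  34.  36.  41.  59.  82.  98. 104.  69.  36.  36.  40.  40r  42r  46r  45r  46r  53.  69b
199  38.  34.  36.  37.  37.  40.  54.  86. 118. 130. 129.  92.  41.  27.  35.  42.  44r  46r  44r  47r  56.  71.
200  38.  39.  39.  41.  40r  44r  63. 100. 131. 132. 130. 107.  62.  35.  31.  39.  41r  44r  41r  50r  69.  93.
201  41r  40r  44r  45r  42r  45r  61. 102. 131. 134. 134. 125.  99.  58.  32.  35.  37.  45r  45r  57r  97r 139r
202  42r  42r  47r  46r  43r  47r  63. 102. 131. 134. 134. 134. 126.  98.  52.  35.  42.  45r  46r  68r 122r 173r
203  44.  40r  41r  44r  45r  46r  57.  97. 130. 135. 135. 135. 134. 130.  93.  46.  40.  44r  48r  81r 140r 177r
204  41r  39r  44r  44r  45r  45r  54.  84. 127. 134. 136. 134. 136. 134. 121.  65.  41.  45r  50r  92r 155r 179r
205  45.  40.  41r  44r  45r  45r  48.  72. 112. 133. 134. 131. 123. 120. 110.  74.  46.  43r  54r 106r 173r 181r
206  50r  42.  40r  40r  45r  44r  44r  62.  93. 118. 121. 115. 100.  94.  87.  71.  43.  45r  61r 122r 191r 183r
207  54r  40r  41r  44r  44r  45r  47.  62.  82.  90.  93.  94.  91.  90. 
[... 1939 characters left out ...]
92. 208. 207. 118.  72.  67.  69.  67.
225 124r 124r 124r 123r 122r 119r 124. 133. 148. 167. 179. 194. 219. 227. 227. 226. 213. 123.  72.  67.  67.  68.
226 123r 121r 121r 123r 128. 136. 159. 188. 204. 219. 224. 225. 227. 229. 229. 227. 212. 121.  72.  68.  66.  68.
227 124r 129. 136. 159. 184. 191. 212. 227. 227. 227. 228. 227. 227. 227. 224. 213. 187. 111.  70.  66.  66.  66.
228 159. 185. 191. 213. 228. 228. 229. 230. 230. 228. 228. 227. 227. 226. 219. 186. 143.  96.  71.  69.  69.  66.
229 212. 228. 228. 229. 230. 230. 230. 230. 230. 229. 227. 226. 225. 221. 208. 190. 130. 103.  82.  76.  75.  71.
(260, 226) [0.51767977 0.01116529 0.        ]
(268, 225) [0.53594673 0.0051735  0.        ]
```

```bash
python3 - <<'E'
from h import *
a=pickle.load(open("c3.pkl","rb"))
for z in(.053,.056):
  for p in((259.3,206.3),(267.2,204.3)):print(z,plane(a,p,z))
print([proj(a,P).round(1) for P in((.5178,-.0003,.01),(.5178,-.0003,.0))])
E
```

```text
0.053 [0.51840069 0.01563743 0.053     ]
0.053 [0.53830905 0.01365646 0.053     ]
0.056 [0.51619978 0.01180751 0.056     ]
0.056 [0.5360218  0.00983514 0.056     ]
[array([262.5, 225. ]), array([262.5, 228.5])]
```

The key is bridging safely, with its elbow near (0.527, 0.020). I'll move the pads to about 45 mm from the elbow at bar height and regrasp.

```bash
python3 -m pendant '[0,0,-6,0,22, 0,0,-10,0,24, 0,0,-10,0,26, 13,0,0,0,26, 13,0,0,0,26, 13,0,0,0,26, 0,0,0,0,26, 0,0,0,0,26]'; python3 -m pendant '[0,0,0,0,20, 0,0,0,0,17, 0,0,0,0,10, 0,0,0,0,10, 0,0,0,0,10, 0,0,0,0,10]'
```

```text
clock: 19.2
position: [0.5312, 0.0661, 0.0313]
tcp_rot: [-3.141, 0.0, 1.498]
wrist_force: [0.4, 1.2, -1.3]
width: 0.0262
grasp_force: 0.0
clock: 19.8
position: [0.5314, 0.065, 0.0316]
tcp_rot: [-3.141, 0.0, 1.495]
wrist_force: [-0.2, -1.3, -1.2]
width: 0.0158
grasp_force: 30.0
```

```bash
python3 -m pendant '[0,0,-12,0,10, 0,0,-19,0,10, 0,0,-19,0,10, -18,-14.7,0,0,10, -18,-14.7,0,0,10, -17.5,-14.6,0,0,10, 0,0,15,0,10, 0,0,15,0,10, 0,0,0,0,10, 0,0,0,0,10]'; python3 - <<'E'
from asc import *
a=imaging.capture("side");p=st()[0];I=a["img"].astype(int);g=I.mean(2)
print(p,"G",proj(a,p+[0,0,.0187]),"T",proj(a,p))
u=np.array([.077,.997,0])
print([proj(a,p+[0,0,.0187]-(.045)*u-.008*u+np.array([x,0,z])).round(1) for z in(.008,-.048) for x in(-.008,.008)])
for y in range(196,240,1): print(y,' '.join("%3d%s"%(g[y,x],'.' if np.ptp(I[y,x])<22 else 'r' if I[y,x,2]>I[y,x,0] else 'b') for x in range(246,272)))
E
```

```text
clock: 20.8
position: [0.4836, 0.0155, 0.0521]
tcp_rot: [-3.141, -0.0, 1.496]
wrist_force: [0.0, 0.1, -3.5]
width: 0.0159
grasp_force: 30.0
[0.48401924 0.01549934 0.05236784] G [246.06749083 203.97409339] T [246.18768133 210.81172131]
[array([252.9, 214.3]), array([259.3, 212.2]), array([253.1, 234.9]), array([259.3, 232.7])]
196  94.  55.  31.  25.  26.  31.  37.  43r  47r  44r  45.  73. 125. 163r 194r 203r 198r 193. 234. 236. 236. 235. 231. 209r 152r 112b
197 123.  95.  47.  27.  27.  28.  37.  42r  42r  41r  42.  69. 105. 127. 168r 199r 192r 178. 227. 227. 225. 223. 219. 192. 130b  94b
198 133. 126.  78.  38.  23.  32.  36.  42r  43r  42r  42.  70. 101. 111. 141. 179r 181r 151. 195. 190. 186. 183. 176. 150. 101b  78b
199 134. 133. 110.  64.  33.  29.  38.  44r  43r  47.  61.  83. 102. 105. 114. 138. 157r 122. 147. 142. 139. 136. 129. 111.  87.  82b
200 133. 136. 129. 100.  62.  32.  37.  46r  45r  60.  87. 102. 104. 102. 102. 106. 114. 102. 114. 115. 113. 112. 110. 102. 104. 107.
201 132. 135. 135. 128.  99.  54.  36.  42r  47r  66.  97. 101.  97.  91.  90.  90.  97. 120. 138r 140
[... 4423 characters left out ...]
  64.  54.  49.  48.  49.  51.
235 229. 227. 219. 184. 151. 145. 140. 130. 127. 130. 135. 172. 218. 197. 115. 101. 104.  98.  83.  68.  55.  52.  50.  48.  48.  48.
236 228. 228. 226. 215. 158. 144. 144. 143. 143. 143. 146. 166. 201. 176.  97.  86.  95.  98.  93.  82.  71.  59.  52.  48.  50.  54.
237 228. 228. 226. 221. 185. 154. 150. 149. 146. 148. 150. 165. 191. 172.  95.  83.  87.  92.  94.  96.  93.  81.  69.  56.  55.  72.
238 229. 228. 227. 226. 219. 193. 189. 182. 164. 187. 190. 201. 216. 174.  90.  93.  98.  94.  86.  86.  94.  96.  93.  81.  78.  93.
239 229. 228. 228. 227. 225. 225. 224. 219. 206. 223. 223. 221. 210. 166.  80.  77.  93. 102.  97.  86.  88.  91.  94.  95.  97. 101.
```

The pose now matches prediction to within a pixel: the short arm is vertical and the elbow is about 45 mm from the pads. I'll press the short arm flat on the jig plate to level it.

```bash
python3 -m pendant '[0,0,4,0,10, 0,0,4,0,10, 0,0,2,0,10, 0,0,1.5,0,10, 0,0,0,0,10]'; python3 -m pendant '[0,0,1,0,10, 0,0,0,0,10, 0,0,0,0,10]'
```

```text
clock: 21.35
position: [0.4838, 0.0163, 0.0404]
tcp_rot: [-3.142, -0.001, 1.496]
wrist_force: [-1.7, 3.6, 4.0]
width: 0.016
grasp_force: 30.0
clock: 21.65
position: [0.484, 0.0167, 0.0396]
tcp_rot: [3.141, -0.002, 1.497]
wrist_force: [-1.6, 6.6, 6.0]
width: 0.0154
grasp_force: 30.0
```

```bash
python3 -m pendant '[0,0,-20,0,10, 0,0,-20,0,10, 0,0,-22,0,10, -18,-4.5,0,0,10, -18,-4.5,0,0,10, -18,-4.5,0,0,10, -17,-4.3,0,0,10, 0,0,0,-7,10, 0,0,0,-7,10, 0,0,0,-7,10, 0,0,0,-6.8,10, 0,0,0,0,10, 0,0,0,0,10]'; python3 - <<'E'
from asc import *
a=imaging.capture("side");p,rt,f,t=st();I=a["img"].astype(int);g=I.mean(2)
u=np.array([np.cos(rt[2]),np.sin(rt[2]),0]);w=np.array([-u[1],u[0],0]);E=p+[0,0,.0187]-.045*u
print(p,rt,"E",E)
print("top",[proj(a,E+i*u*.008+j*w*.008+[0,0,.008]).round(1) for i,j in((-1,1),(-1,-1),(1,-1),(1,1))])
print("bot",[proj(a,E+i*u*.008+j*w*.008-[0,0,.048]).round(1) for i,j in((-1,1),(-1,-1),(1,-1),(1,1))])
print("    ",' '.join("%4d"%v for v in range(256,284)))
for y in range(200,240,1): print(y,' '.join("%3d%s"%(g[y,x],'.' if np.ptp(I[y,x])<22 else 'r' if I[y,x,2]>I[y,x,0] else 'b') for x in range(256,284)))
E
```

```text
clock: 22.95
position: [0.4604, -0.0545, 0.101]
tcp_rot: [-3.141, 0.0, 1.977]
wrist_force: [-0.2, 0.5, -3.0]
width: 0.0154
grasp_force: 30.0
[ 0.46042643 -0.05435446  0.10103295] [-3.14141898e+00  6.62831064e-05  1.97744161e+00] E [ 0.4782253  -0.09568484  0.11973295]
top [array([270.3, 211.2]), array([274.9, 207.6]), array([268.6, 205. ]), array([263.9, 208.5])]
bot [array([270. , 233.3]), array([274.5, 229.6]), array([268.3, 226.9]), array([263.8, 230.6])]
      256  257  258  259  260  261  262  263  264  265  266  267  268  269  270  271  272  273  274  275  276  277  278  279  280  281  282  283
200 106.  91.  74.  55.  49.  67.  98. 102. 114. 114. 113. 112. 109. 103. 103. 109.  96.  97.  95.  95. 100. 108. 133r 136r 138r 146r 169r 199r
201 131. 128. 116.  99.  82.  79.  94. 122. 140r 139r 141r 140r 142r 145r 148r 149r 146r 146r 144r 143r 145r 155r 177r 179r 182r 187r 193r 198r
202 134. 135. 135. 132. 136. 154. 154. 167r 179r 178r 174r 174r 176r 179r 181r 180r 179r 177r 176r 176r 178r 181r 183r 184r 186r 191r 193r 197r
203 134. 135. 138. 152. 188. 213. 210. 204. 201. 189r 175r 1
[... 4567 characters left out ...]
127.  97. 100.  98.  82.  62.  53.  46.  46.  45.  47.  48.  47.  53.  65.  86.  97.  99.  96. 104. 132. 154. 127.  90.  71.
236 145. 146. 138. 114.  83.  88.  95.  95.  82.  74.  56.  49.  48.  48.  48.  54.  71.  89. 101.  95.  91.  92. 105. 127. 164. 158. 127.  90.
237 145. 145. 138. 113.  81.  83.  88.  92.  93.  93.  82.  76.  66.  54.  58.  71.  92. 100.  94.  87.  94. 100. 100. 120. 165. 167. 158. 126.
238 144. 145. 137. 108.  77.  93.  98.  94.  87.  85.  92.  97.  92.  79.  78.  91. 101.  93.  89.  93. 103.  99.  88. 115. 163. 169. 166. 158.
239 143. 140. 130. 105.  65.  79.  94. 100.  97.  87.  86.  91.  93.  94.  98. 102.  96.  95.  99. 100.  98.  84.  74. 118. 164. 168. 168. 166.
```

The key's ridge at (271,233) shows the arm 2 mm further out than I modelled. The socket is about 3.5 mm off, so I'll shift by that and start the insertion.

```bash
python3 -m pendant '[3,1.8,0,0,10, 0,0,5,0,10, 0,0,5,0,10, 0,0,2,0,10, 0,0,2,0,10, 0,0,0,0,10]'; python3 -m pendant '[0,0,2,0,10, 0,0,1,0,10, 0,0,0,0,10]'
```

```text
clock: 23.6
position: [0.4609, -0.0508, 0.0868]
tcp_rot: [-3.141, 0.0, 1.981]
wrist_force: [-0.2, 0.1, -3.8]
width: 0.0163
grasp_force: 30.0
clock: 23.9
position: [0.461, -0.0507, 0.0841]
tcp_rot: [-3.142, 0.0, 1.981]
wrist_force: [0.2, -0.1, -3.8]
width: 0.0157
grasp_force: 30.0
```

```bash
python3 -m pendant '[0,0,1.5,0,10, 0,0,1.5,0,10, 0,0,0,0,10]'; python3 -m pendant '[0,0,1.5,0,10, 0,0,1.5,0,10, 0,0,0,0,10]'
```

```text
clock: 24.2
position: [0.461, -0.0506, 0.081]
tcp_rot: [-3.142, 0.0, 1.981]
wrist_force: [-0.2, -0.4, -3.0]
width: 0.0158
grasp_force: 30.0
clock: 24.5
position: [0.461, -0.0507, 0.078]
tcp_rot: [-3.141, 0.0, 1.981]
wrist_force: [1.1, -0.2, -3.1]
width: 0.0158
grasp_force: 30.0
```

Inserted 9 mm with no force. Continuing down.

```bash
python3 -m pendant '[0,0,2,0,10, 0,0,2,0,10, 0,0,2,0,10, 0,0,0,0,10]'; python3 -m pendant '[0,0,2,0,10, 0,0,2,0,10, 0,0,2,0,10, 0,0,0,0,10]'
```

```text
clock: 24.9
position: [0.4609, -0.0507, 0.0719]
tcp_rot: [-3.141, 0.0, 1.981]
wrist_force: [-0.5, -1.4, -3.3]
width: 0.0157
grasp_force: 30.0
clock: 25.3
position: [0.461, -0.0506, 0.0659]
tcp_rot: [-3.141, 0.0, 1.981]
wrist_force: [-0.1, -1.4, -3.1]
width: 0.0157
grasp_force: 30.0
```

```bash
python3 -m pendant '[0,0,1.5,0,10, 0,0,1,0,10, 0,0,0,0,10]'; python3 -m pendant '[0,0,1,0,10, 0,0,0,0,10, 0,0,0,0,10]'; python3 - <<'E'
from asc import *
a=imaging.capture("side");I=a["img"].astype(int);g=I.mean(2)
for y in range(220,250,1): print(y,' '.join("%3d"%g[y,x] for x in range(254,286)))
E
```

```text
clock: 25.6
position: [0.4606, -0.0495, 0.064]
tcp_rot: [-3.142, -0.002, 1.982]
wrist_force: [-3.4, 3.6, 6.4]
width: 0.0159
grasp_force: 30.0
clock: 25.9
position: [0.4607, -0.0492, 0.0632]
tcp_rot: [3.141, -0.002, 1.982]
wrist_force: [-4.3, 5.4, 9.5]
width: 0.0157
grasp_force: 30.0
220  91  94  96  98 128 177 192 208 219 221 220 220 219 219 219 217 213 196 174 160 171 168 158 158 166 190 193 204 207 217 227 232
221  91  93  92  93  97 109 125 161 194 205 217 219 220 220 220 220 219 217 211 184 165 168 167 157 169 204 215 206 200 200 210 225
222  91  93  93  93  94  95  98 105 118 144 180 193 208 220 220 221 220 214 190 151 135 161 169 166 166 197 225 215 195 182 188 210
223  96  95  93  94  94  96  96  95  98 101 111 125 163 194 206 217 216 187 137 114 117 142 161 169 174 194 222 226 209 191 190 201
224 110 108 101  97  93  95  96  95  95  94  94  97 105 116 148 182 182 131 109 103 101 109 140 161 169 178 200 222 223 215 209 208
225 120 120 114 107 105 108 103  96  95  95  96  94  97  94 102 112 115 106 103 101  95  82 107 138 160 168 179 199 219 224 220 219
226 122 128 129 135 155 
[... 2443 characters left out ...]
  53  54  75 126 162 160 168 170 171 171
245 142 160 164 151 141  96  61  48  48  47  50  50  51  52  53  54  53  54  55  55  54  53  51  55  82 131 155 149 167 169 172 171
246 116 146 160 157 128 107  83  55  49  49  47  50  50  52  51  52  53  56  53  54  52  53  53  66 103 136 140 152 168 170 170 170
247  89 119 145 151 132 117 110  88  62  51  50  52  52  54  53  52  53  53  53  55  54  57  66  96 127 135 132 156 167 167 164 163
248  75  92 121 144 146 123 120 119  96  64  55  55  53  53  52  52  54  54  53  57  64  82  93 122 134 135 150 163 162 156 149 142
249  71  74  94 123 143 143 132 126 120  93  86  81  63  58  57  57  56  61  69  75  91 110 115 130 128 145 157 152 143 133 121 108
```

The key is fully home: TCP z is 0.0632 against an expected 0.0633, with firm floor contact. I'll release it, slide out to about 125 mm from the axis still straddling the bar, and push with one finger.

```bash
python3 -m pendant '[0,0,-1.5,0,10, 0,0,0,0,15.5, 0,0,0,0,17, 0,0,0,0,20, 0,0,0,0,25, 0,0,0,0,30, 0,0,0,0,34, 0,0,0,0,34]'; python3 -m pendant '[20,0,0,0,34, 20,0,0,0,34, 20,0,0,0,34, 17,0,0,0,34, 0,0,-1,0,34, 0,0,0,0,34]'; python3 - <<'E'
from asc import *
a=imaging.capture("side");p,rt,f,t=st();print(p,rt,f,"G",proj(a,p+[0,0,.0187]))
show(a,170,290,150,245)
E
```

```text
clock: 26.75
position: [0.461, -0.0507, 0.0641]
tcp_rot: [3.142, 0.0, 1.981]
wrist_force: [-0.2, 0.7, -0.1]
width: 0.034
grasp_force: 0.0
clock: 27.35
position: [0.4306, 0.02, 0.0653]
tcp_rot: [3.141, 0.0, 1.982]
wrist_force: [-0.7, 0.7, 0.7]
width: 0.034
grasp_force: 0.0
[0.43078016 0.01953263 0.06534429] [3.14094379e+00 4.13449598e-04 1.98102071e+00] [-0.2 -0.3  0.3] G [223.81148326 204.9384991 ]
cols 170 290 step 2
150 kk.............RRRRRR###########RRRkkkkkkkkk##kk##kk#####kk#
152 ...............RRRRRRRRRRRRRRRRRRR#kkkkkkkkkkkkkkk#k#######k
154 ..............kRRRRRRRR.....RRRRR####kkkkkkkk..kkk#k####k##k
156 .............kRRRRRRRRRRRRRRRRRRRRR###kkkkk#R....kkk####k#kk
158 ............RRRRRRRRRRRRRRRRRRRRRRRR#k######R.....kkkkkkkkkk
160 ..........kRRRR..RRRRRRRRRRRRRRRRRR########RR..........kkkkk
162 .........RRRRk...RRRRRRRRRRRRRRRRR####RRRRRR................
164 ........RRRR.....RRRRRRRRRRRRRRRR####RRRRRRR................
166 ......RRRRkk.....RRRRRRRRRRRRRRR#####RRRkkkR.....k..........
168 .....RRRkk.......RRRRRRRRRRRRRR##RR##kkkkkRR.kkkkk.kbbbbbk..
170 ...RRRkkk.......##RRRRRR
[... 1741 characters left out ...]
.......kkkkkkkk.................kkkkkkkkkkkkk.....
226 ...................kkkkkkkk..................kkkkkkkkkkk....
228 ......................kkkkk....................kkkkkkkkkk...
230 .........................kk....................kkkkkkkkkkk..
232 ..............................................kkkkkkkkkkkkk.
234 ..............................................kkkkkkkkkkkkkk
236 ...............................kkkkk.........kkkkkkkkkkkkkkk
238 ...............................k..kkkk.......kkkkkkkkkkkkkkk
240 ............................k..k...kkkkk.....kkkkkkkkkkkkkkk
242 .....................................kkkkk..kk#kkkkkkkkkkkkk
244 .............................k.........kkkkkkk########kkkkkk
```

```bash
python3 -m pendant '[0,0,4,0,34, 0,0,3,0,34, 0,3,0,0,34, 0,3,0,0,34, 0,3,0,0,34, 0,3.2,0,1.5,34, 0,3.2,0,1.5,34, 0,3.2,0,1.5,34, 0,3.2,0,1.5,34]'; python3 - <<'E'
from asc import *
p,rt,f,t=st();d=p[:2]-[.479,-.0942];print("r",np.hypot(*d),"ang",np.degrees(np.arctan2(d[1],d[0])),"yaw",np.degrees(rt[2]),"f_push",f[:2]@[np.sin(rt[2]),-np.cos(rt[2])])
E
```

```text
clock: 28.3
position: [0.4501, 0.0278, 0.058]
tcp_rot: [-3.14, 0.0, 1.874]
wrist_force: [-2.6, -4.0, 1.4]
width: 0.0337
grasp_force: 1.6
r 0.12541423719364972 ang 103.3200913981108 yaw 107.36038567997174 f_push -3.6750856641014584
```

```bash
python3 -m pendant '[-0.4,4.4,0,2,34, -0.4,4.4,0,2,34, -0.4,4.4,0,2,34, -0.4,4.4,0,2,34, -0.4,4.4,0,2,34, -0.4,4.4,0,2,34, -0.4,4.4,0,2,34, -0.4,4.4,0,2,34, -0.3,3.3,0,1.5,34, -0.2,2.2,0,1,34]'; cat > pf.py <<'E'
from asc import *
p,rt,f,t=st();d=p[:2]-[.479,-.0942];y=rt[2]
o=monitor.observe()
print("t",o["clock"],"r",np.hypot(*d).round(4),"bar ang",(np.degrees(np.arctan2(d[1],d[0])+np.arctan(9/np.hypot(*d)/1000))).round(2),"yaw",np.degrees(y).round(2),"push",-(f[:2]@[np.sin(y),-np.cos(y)]),"along",f[:2]@[np.cos(y),np.sin(y)],"fz",f[2])
E
python3 pf.py
```

```text
clock: 29.3
position: [0.4913, 0.0312, 0.0581]
tcp_rot: [-3.142, -0.0, 1.552]
wrist_force: [-3.7, -2.7, -0.0]
width: 0.034
grasp_force: 1.7
t 29.3 r 0.126 bar ang 88.48 yaw 88.91 push 3.6480444490976476 along -2.7697963277843813 fz -0.0
```

```bash
python3 -m pendant '[-0.1,1.1,0,0.5,34, -0.1,1.1,0,0.5,34, -0.1,1.1,0,0.5,34, -0.1,1.1,0,0.5,34, -0.1,1.1,0,0.5,34, -0.1,1.1,0,0.5,34]'; python3 pf.py
```

```text
clock: 29.9
position: [0.4977, 0.0303, 0.0582]
tcp_rot: [-3.142, -0.0, 1.501]
wrist_force: [-2.6, -1.3, 0.8]
width: 0.0341
grasp_force: 1.7
t 29.9 r 0.1259 bar ang 85.57 yaw 85.97 push 2.5022940688381095 along -1.479366213301365 fz 0.8
```

```bash
python3 -m pendant '[-0.1,1.1,0,0.5,34, -0.1,1.1,0,0.5,34]'; python3 pf.py
```

```text
clock: 30.1
position: [0.4999, 0.03, 0.0581]
tcp_rot: [-3.142, -0.0, 1.483]
wrist_force: [-3.5, -1.6, 1.1]
width: 0.0336
grasp_force: 1.7
t 30.1 r 0.126 bar ang 84.54 yaw 84.98 push 3.3464485734702905 along -1.900337324034514 fz 1.1
```

```bash
python3 -m pendant '[-0.1,1.1,0,0.5,34, -0.1,1.1,0,0.5,34]'; python3 pf.py
```

```text
clock: 30.3
position: [0.5021, 0.0296, 0.0581]
tcp_rot: [3.142, -0.0, 1.466]
wrist_force: [-3.2, -0.6, 1.5]
width: 0.0336
grasp_force: 1.7
t 30.3 r 0.1259 bar ang 83.53 yaw 83.98 push 3.11935871627759 along -0.9325241011271643 fz 1.5
```

```bash
python3 -m pendant '[-0.1,1.1,0,0.5,34, -0.1,1.1,0,0.5,34]' | grep -E "clock|grasp"
```

```text
clock: 30.5
grasp_force: 1.7
```

```bash
python3 pf.py
```

```text
t 30.5 r 0.1259 bar ang 82.53 yaw 82.97 push 2.8918286577891457 along -1.0617565700241398 fz 1.0
```

```bash
python3 -m pendant '[-0.1,1.1,0,0.5,34, -0.1,1.1,0,0.5,34]' | grep -E "clock|force"
```

```text
clock: 30.7
wrist_force: [-3.5, -0.3, 0.9]
grasp_force: 1.8
```

```bash
python3 -m pendant '[-0.1,1.1,0,0.5,34, -0.1,1.1,0,0.5,34]' | grep -E "clock|force"
```

```text
clock: 30.9
wrist_force: [-3.2, 0.6, 0.6]
grasp_force: 1.8
```

```bash
python3 -m pendant '[-0.1,1.1,0,0.5,34, -0.1,1.1,0,0.5,34]' | grep -E "clock|force"
```

```text
clock: 31.1
wrist_force: [-2.4, 0.3, 1.6]
grasp_force: 1.8
```

```bash
python3 -m pendant '[-0.1,1.1,0,0.5,34, -0.1,1.1,0,0.5,34]' | grep -E "clock|force"
```

```text
clock: 31.3
wrist_force: [-3.9, 1.6, 1.7]
grasp_force: 1.8
```

```bash
python3 -m pendant '[-0.1,1.1,0,0.5,34, -0.1,1.1,0,0.5,34]' | grep -E "clock|force"
```

```text
clock: 31.5
wrist_force: [-3.8, 1.5, 1.2]
grasp_force: 1.8
```

```bash
python3 -m pendant '[-0.1,1.1,0,0.5,34, -0.1,1.1,0,0.5,34]' | grep -E "clock|force"; python3 pf.py
```

```text
clock: 31.7
wrist_force: [-4.0, 2.2, 1.7]
grasp_force: 1.8
t 31.7 r 0.1258 bar ang 76.49 yaw 76.97 push 4.392986882461094 along 1.241638534568236 fz 1.7
```

```bash
python3 -m pendant '[-0.1,1.1,0,0.5,34, -0.1,1.1,0,0.5,34]' | grep -E "clock|force"
```

```text
clock: 31.9
wrist_force: [-3.2, 0.6, 1.3]
grasp_force: 1.8
```

```bash
python3 -m pendant '[-0.1,1.1,0,0.5,34, -0.1,1.1,0,0.5,34]' | grep -E "clock|force"
```

```text
clock: 32.1
wrist_force: [-2.8, 2.6, 1.8]
grasp_force: 1.8
```

```bash
python3 -m pendant '[-0.1,1.1,0,0.5,34, -0.1,1.1,0,0.5,34]' | grep -E "clock|force"
```

```text
clock: 32.3
wrist_force: [-2.1, 3.1, 1.8]
grasp_force: 1.8
```

```bash
python3 -m pendant '[-0.1,1.1,0,0.5,34, -0.1,1.1,0,0.5,34]' | grep -E "clock|force"; python3 pf.py
```

```text
clock: 32.5
wrist_force: [-3.0, 2.8, 2.5]
grasp_force: 1.8
t 32.5 r 0.1258 bar ang 72.45 yaw 72.97 push 3.688432873116385 along 1.7987392641832247 fz 2.5
```

```bash
python3 -m pendant '[-0.1,1.1,0,0.5,34, -0.1,1.1,0,0.5,34]' | grep -E "clock|force"
```

```text
clock: 32.7
wrist_force: [-2.1, 3.2, 2.0]
grasp_force: 1.9
```

```bash
python3 -m pendant '[-0.1,1.1,0,0.5,34, -0.1,1.1,0,0.5,34]' | grep -E "clock|force"
```

```text
clock: 32.9
wrist_force: [-2.9, 2.9, 1.9]
grasp_force: 1.9
```

```bash
python3 -m pendant '[-0.1,1.1,0,0.5,34, -0.1,1.1,0,0.5,34]' | grep -E "clock|force"; python3 pf.py
```

```text
clock: 33.1
wrist_force: [-4.1, 3.9, 1.4]
grasp_force: 1.9
t 33.1 r 0.1256 bar ang 69.42 yaw 69.97 push 5.187849026480634 along 2.259695218042455 fz 1.4
```

```bash
python3 -m pendant '[-0.1,1.1,0,0.5,34, -0.1,1.1,0,0.5,34]' | grep -E "clock|force"
```

```text
clock: 33.3
wrist_force: [-2.3, 2.9, 1.9]
grasp_force: 1.9
```

```bash
python3 -m pendant '[-0.1,1.1,0,0.5,34, -0.1,1.1,0,0.5,34]' | grep -E "clock|force"
```

```text
clock: 33.5
wrist_force: [-3.4, 4.0, 2.3]
grasp_force: 1.9
```

```bash
python3 -m pendant '[-0.1,1.1,0,0.5,34, -0.1,1.1,0,0.5,34]' | grep -E "clock|force"; python3 pf.py
```

```text
clock: 33.7
wrist_force: [-1.8, 3.8, 2.4]
grasp_force: 1.9
t 33.7 r 0.1256 bar ang 66.41 yaw 66.97 push 3.143100662906607 along 2.7930123921737344 fz 2.4
```

```bash
python3 -m pendant '[0,1.1,0,0.5,34, 0,1.1,0,0.5,34]' | grep -E "clock|force"
```

```text
clock: 33.9
wrist_force: [-4.0, 2.5, 2.4]
grasp_force: 1.8
```

```bash
python3 -m pendant '[0,1.1,0,0.5,34, 0,1.1,0,0.5,34]' | grep -E "clock|force"; python3 pf.py
```

```text
clock: 34.1
wrist_force: [-2.8, 1.6, 2.3]
grasp_force: 1.8
t 34.1 r 0.1256 bar ang 64.41 yaw 64.96 push 3.214043400403902 along 0.26443339486555595 fz 2.3
```

```bash
python3 -m pendant '[-0.1,1.1,0,0.5,34, -0.1,1.1,0,0.5,34]' | grep -E "clock|force"
```

```text
clock: 34.3
wrist_force: [-4.6, 1.8, 2.0]
grasp_force: 1.8
```

```bash
python3 -m pendant '[-0.1,1.1,0,0.5,34, -0.1,1.1,0,0.5,34]' | grep -E "clock|force"; python3 pf.py
```

```text
clock: 34.5
wrist_force: [-3.8, 1.2, 1.9]
grasp_force: 1.8
t 34.5 r 0.1256 bar ang 62.42 yaw 62.96 push 3.930159982495921 along -0.6586672240119924 fz 1.9
```

```bash
python3 -m pendant '[-0.1,1.1,0,0.5,34, -0.1,1.1,0,0.5,34]' | grep -E "clock|force"
```

```text
clock: 34.7
wrist_force: [-4.5, 0.5, 1.2]
grasp_force: 1.8
```

```bash
python3 -m pendant '[-0.1,1.1,0,0.5,34, -0.1,1.1,0,0.5,34]' | grep -E "clock|force"; python3 pf.py
```

```text
clock: 34.9
wrist_force: [-3.8, 0.8, 0.9]
grasp_force: 1.7
t 34.9 r 0.1256 bar ang 60.4 yaw 60.96 push 3.710630332930829 along -1.145086255412073 fz 0.9
```

```bash
python3 -m pendant '[-0.1,1.1,0,0.5,34, -0.1,1.1,0,0.5,34]' | grep -E "clock|force"; python3 pf.py
```

```text
clock: 35.1
wrist_force: [-4.3, 0.6, 0.4]
grasp_force: 1.7
t 35.1 r 0.1256 bar ang 59.39 yaw 59.96 push 4.022843831083783 along -1.6330117913570468 fz 0.4
```

```bash
python3 - <<'E'
from asc import *
a=imaging.capture("side");p,rt,f,t=st()
u=np.array([np.cos(np.radians(59.5)),np.sin(np.radians(59.5)),0]);w=np.array([-u[1],u[0],0]);E=np.array([.479,-.0942,.082])
print([proj(a,E+i*u*.008+j*w*.008+[0,0,.008]).round(1) for i,j in((-1,1),(-1,-1))],"along",[proj(a,E+u*k+[0,0,.008]).round(1) for k in(.03,.06,.09)])
show(a,230,300,190,250,1)
E
```

```text
[array([265.3, 224.8]), array([273.1, 224.9])] along [array([269.1, 214.3]), array([269.1, 206.4]), array([269. , 198.8])]
cols 230 300 step 1
190 ###########################.....RRRRkkkkkkk.........RRRR..............
191 ###########################......RRRkkkkkkk.........RRR...............
192 ###########################......RRRkkkkkkk.........RRR...............
193 ###########################......RRRkkkkkkk........kRRR...............
194 ###########################......RRRkkkkkkk........RRRR...............
195 ###########################k.....RRRkkkkkkk........#RRR...............
196 ############################k....RRRkkkkkkk...b....#RRR...............
197 k###########################kk...RRRk.....k........#RR................
198 k###########################kk...RRRk..............#RR................
199 kk##########################kkkk.RRkk......k..k....#RR................
200 kkk#######################kkkkkkRRRkk......kkkk....RRR................
201 kkkk###################kkkkkkkk#RRRkk......k.......kRR................
202 kkkk###############kkkkkkkkkkkkkRRRkk..............kR
[... 2842 characters left out ...]
kk#kkkkkkkkkkkkkkkkkk....
241 ...........................kkk####kkkkkkkkkkkk##kkkkkkkkkkkkkkkkkkk...
242 ........................kkkkkk#######kkkkk######kkkkkkkkkkkkkkkkkkkk..
243 ......................kkkkkkkk##################kkkkkkkkkkkkkkkkkkkkk.
244 ......................kkkkkkkk##################kkkkkkkkkkkkkkkkkkkkkk
245 k....................kkkkkkkkkk#################kkkkkkkkkkkkkkkkkkkkkk
246 kk...................kkkkkkkkkk################kkkkkkkkkkkkkkkkkkkkkkk
247 .kk..................kkkkkkkkkkk##############kkkkkkkkkkkkkkkkkkkkkkkk
248 .kkk..................kkkkkkkkkkkk##########kkkkkkkkkkkkkkkkkkkkkkkkkk
249 ..kk..................kkkkkkkkkkkkkkkk###kkkkkkkkkkkkkkkkkkkkkkkkkkkkk
```

```bash
python3 -m pendant '[-0.1,1.1,0,0.5,34, -0.1,1.1,0,0.5,34]' | grep -E "clock|force"; python3 pf.py
```

```text
clock: 35.35
wrist_force: [-4.4, -0.5, 1.5]
grasp_force: 1.7
t 35.35 r 0.1257 bar ang 58.4 yaw 58.97 push 3.5125125224435525 along -2.696712031284994 fz 1.5
```

```bash
G='grasp_force: 1\.'
python3 -m pendant '[-0.1,1.1,0,0.5,34]' | grep "$G" && python3 -m pendant '[-0.1,1.1,0,0.5,34]' | grep "$G" && python3 -m pendant '[-0.1,1.1,0,0.5,34]' | grep "$G" && python3 -m pendant '[-0.1,1.1,0,0.5,34]' | grep "$G" && python3 -m pendant '[-0.1,1.1,0,0.5,34]' | grep "$G" && python3 -m pendant '[-0.1,1.1,0,0.5,34]' | grep "$G" && python3 -m pendant '[-0.1,1.1,0,0.5,34]' | grep "$G" && python3 -m pendant '[-0.1,1.1,0,0.5,34]' | grep "$G" && python3 -m pendant '[-0.1,1.1,0,0.5,34]' | grep "$G" && python3 -m pendant '[-0.1,1.1,0,0.5,34]' | grep "$G" && python3 -m pendant '[-0.1,1.1,0,0.5,34]' | grep "$G" && python3 -m pendant '[-0.1,1.1,0,0.5,34]' | grep "$G" && python3 -m pendant '[-0.1,1.1,0,0.5,34]' | grep "$G" && python3 -m pendant '[-0.1,1.1,0,0.5,34]' | grep "$G" && python3 -m pendant '[-0.1,1.1,0,0.5,34]' | grep "$G" && python3 -m pendant '[-0.1,1.1,0,0.5,34]' | grep "$G"
python3 pf.py; python3 -c "
from plant import monitor;print(monitor.observe()['grasp_force'])"
```

```text
grasp_force: 1.7
grasp_force: 1.8
t 35.65 r 0.1257 bar ang 56.96 yaw 57.47 push 4.7445120337731 along -2.7891944287521864 fz 1.0
2.0820097625255585
```

```bash
G='grasp_force: \(2\|3\.[0-6]\)'
python3 -m pendant '[0,0.5,0,0,34]' | grep "$G" && python3 -m pendant '[0,0.4,0,0,34]' | grep "$G" && python3 -m pendant '[0,0.4,0,0,34]' | grep "$G" && python3 -m pendant '[0,0.3,0,0,34]' | grep "$G" && python3 -m pendant '[0,0.3,0,0,34]' | grep "$G" && python3 -m pendant '[0,0.3,0,0,34]' | grep "$G" && python3 -m pendant '[0,0.3,0,0,34]' | grep "$G" && python3 -m pendant '[0,0.3,0,0,34]' | grep "$G"
python3 pf.py; python3 -m pendant '[0,0,0,0,34, 0,0,0,0,34]'; python3 pf.py
```

```text
grasp_force: 2.2
grasp_force: 2.3
grasp_force: 2.5
grasp_force: 2.6
grasp_force: 2.7
grasp_force: 2.7
grasp_force: 2.8
grasp_force: 2.8
t 36.45 r 0.1259 bar ang 55.97 yaw 57.5 push 5.39043273970463 along -3.0778620629782045 fz 1.4
clock: 36.65
position: [0.5567, 0.0049, 0.058]
tcp_rot: [-3.14, 0.0, 1.004]
wrist_force: [-6.7, 0.1, 1.2]
width: 0.0339
grasp_force: 2.8
t 36.65 r 0.126 bar ang 55.97 yaw 57.5 push 5.704598178512107 along -3.5153320784410056 fz 1.2
```

```bash
G='grasp_force: \(2\|3\.[0-7]\)'
python3 -m pendant '[0,0.5,0,0.1,34]' | grep "$G" && python3 -m pendant '[0,0.5,0,0.1,34]' | grep "$G" && python3 -m pendant '[0,0.5,0,0.1,34]' | grep "$G" && python3 -m pendant '[0,0.4,0,0.1,34]' | grep "$G" && python3 -m pendant '[0,0.4,0,0.1,34]' | grep "$G" && python3 -m pendant '[0,0.4,0,0.1,34]' | grep "$G" && python3 -m pendant '[0,0.4,0,0.1,34]' | grep "$G" && python3 -m pendant '[0,0.4,0,0.1,34]' | grep "$G" && python3 -m pendant '[0,0.4,0,0.1,34]' | grep "$G" && python3 -m pendant '[0,0.4,0,0.1,34]' | grep "$G" && python3 -m pendant '[0,0.4,0,0.1,34]' | grep "$G" && python3 -m pendant '[0,0.4,0,0.1,34]' | grep "$G" && python3 -m pendant '[0,0.4,0,0.1,34]' | grep "$G" && python3 -m pendant '[0,0.4,0,0.1,34]' | grep "$G"
python3 pf.py; python3 -m pendant '[0,0,0,0,34]' | grep force; python3 pf.py;  python3 -m pendant '[0,0,0,0,34]' | grep force; python3 -m pendant '[0,0,0,0,34]' | grep force; python3 -m pendant '[0,0,0,0,34]' | grep force; python3 -m pendant '[0,0,0,0,34]'; python3 pf.py
```

```text
grasp_force: 3.0
grasp_force: 3.2
grasp_force: 3.4
grasp_force: 3.6
grasp_force: 3.7
grasp_force: 3.7
grasp_force: 3.7
t 37.45 r 0.1261 bar ang 54.76 yaw 56.71 push 6.933228275612534 along -3.8341029822172032 fz 2.2
wrist_force: [-8.6, 1.5, 2.7]
grasp_force: 3.8
t 37.55 r 0.1261 bar ang 54.78 yaw 56.71 push 8.01236118946757 along -3.4658430676408023 fz 2.7
wrist_force: [-7.8, 1.2, 3.4]
grasp_force: 3.8
wrist_force: [-8.9, 1.8, 2.8]
grasp_force: 3.8
wrist_force: [-8.0, 1.8, 3.3]
grasp_force: 3.8
clock: 37.95
position: [0.5589, 0.0034, 0.0577]
tcp_rot: [-3.138, 0.001, 0.99]
wrist_force: [-7.9, 2.0, 2.2]
width: 0.0343
grasp_force: 3.8
t 37.95 r 0.1261 bar ang 54.79 yaw 56.72 push 7.701790598973088 along -2.663160072089127 fz 2.2
```

```bash
python3 -m pendant '[0,-1.5,0,0,34, 0,-2.5,0,0,34, 0,-2.5,0,0,34, 0,-2.5,0,0,36, 0,-1,0,0,40, 0,0,0,0,44, 0,0,0,0,44, 0,0,-10,0,44, 0,0,-20,0,44, 0,0,-30,0,44, 0,0,-30,0,44, 0,0,-30,0,44, 0,0,0,0,44]'; python3 - <<'E'
from asc import *
a=imaging.capture("side");b=imaging.capture("top")
for th in (56,59):
  u=np.array([np.cos(np.radians(th)),np.sin(np.radians(th)),0]);w=np.array([-u[1],u[0],0]);E=np.array([.479,-.0942,.082])
  q=lambda i,j,k,dz=0:proj(a,E+i*u+j*w+[0,0,k]).round(1)
  print(th,"elbow top",q(-.008,.008,.008),q(-.008,-.008,.008),"tip top",[q(.152,0,.008-d) for d in(0,.01)],"mid",q(.07,.008,.008),q(.07,-.008,.008))
show(a,250,290,150,245,1)
E
```

```text
clock: 39.25
position: [0.5544, 0.0076, 0.1826]
tcp_rot: [3.137, -0.005, 0.989]
wrist_force: [0.1, -0.3, -0.1]
width: 0.0441
grasp_force: 0.0
56 elbow top [265.1 224.7] [272.8 225. ] tip top [array([272.9, 184.2]), array([272.8, 187.8])] mid [267.3 203.7] [274.6 204. ]
59 elbow top [265.3 224.8] [273.  224.9] tip top [array([269.4, 184.1]), array([269.4, 187.7])] mid [265.7 203.8] [273.  203.9]
cols 250 290 step 1
150 k#####k#####RRRR#####################RRR
151 kk#kkk##kk##RRRR#####################RRR
152 kkkkkkkkkkkkRRRR#####################RRR
153 kkkkkkkkk.kkRRRR#####k###############RRR
154 .............RRR#k###################RRR
155 .............RRRkkkk#################RRR
156 .................kkkkk###############RRR
157 ..................kkkkkkkk########k###RR
158 ..................k.....kkkkkkk#kk#k####
159 ............................kkkkkkkk####
160 .................................kkkkkkk
161 ...................k.................kkk
162 ...................k....................
163 ........................................
164 ........................................
165 ...
[... 2892 characters left out ...]
kkkkkkkkkkkkkkkkkkk......
230 ............kkkkkkkkkkkkkkkkkkkkkkk.....
231 ............kkkkkkkkkkkkkkkkkkkkkkkk....
232 ............kkkkkkkkkkkkkkkkkkkkkkkkk...
233 ...........kkkkkkkkkkkkkkkkkkkkkkkkkkk..
234 ..........kkkkkkkkkkkkkkkkkkkkkkkkkkkkkk
235 ..........kkkkkkkkkkkkkkkkkkkkkkkkkkkkkk
236 .........kkkkkkkkkkkkkkkkkkkkkkkkkkkkkkk
237 .........kkkkkkkkkkkkkkkkkkkkkkkkkkkkkkk
238 .........kkkkkkkkkkkkkkkkkkkkkkkkkkkkkkk
239 .........kkkkkkkkkkkkkkkkkkkkkkkkkkkkkkk
240 ........kk##kkkkkkkkkkkkkkkkkkkkkkkkkkkk
241 .......kkk####kkkkkkkkkkkk##kkkkkkkkkkkk
242 ....kkkkkk########kkkkk#####kkkkkkkkkkkk
243 ..kkkkkkkk##################kkkkkkkkkkkk
244 ..kkkkkkkk##################kkkkkkkkkkkk
```

```bash
python3 -c "
from plant import ticket;print(ticket.finish_job())"
```

```text
the job is handed in; nothing more can be done
None
```

I turned the screw clockwise to its stop, nipped it up at about 8 N for about half a second, and handed the job in at 39 s with the key seated in the screw and the gripper clear. No verdict came back, and near the end I chained several short push commands in one shell line, each one stopping once the push force reached its limit.

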